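# Run the heavy-headed test probes through the bench tester

## Robot

A 7-joint arm with a two-finger parallel gripper is mounted at the origin on the work surface. World frame = base frame: x ahead of the robot, y to its left, z up, the work surface at z = 0. Lengths are in mm, angles in rad, forces in N, time in s.
With the tool pointing down it reaches from about 425 to 875 mm from the base axis. Payload 8.4 kg.
Tool frame: the origin (TCP) lies on the centre line of the jaws, within the pads' length; the fingertips stand 25 mm ahead of it and the grasp point (between the pads) lies 6 mm ahead of it; z points along the fingers, y is the line along which they close (so a half turn about z gives the same grasp; the last joint's range is limited). The gripper opens to 87 mm and grips with 3 to 60 N. Pads are 19 mm wide; open, the fingers measure 117 mm over their backs; the gripper's body (75 mm by 190 mm) begins 51 mm behind the grasp point.
Start: joints at [1.135, 0.333, 0.04, 1.465, -0.013, 1.343, -0.059], TCP at [214.782, -613.46, 247.546] pointing down, gripper open.
Joint ranges: [-2.58, 2.58], [-0.38, 2.09], [-1.3, 1.39], [0.25, 2.4], [-1.5, 4.64], [0.08, 2.09], [-2.65, 2.65]. Speed limits (rad/s): [2.22, 2.22, 2.79, 2.79, 3.14, 3.14, 3.14].

## Interface

Orientations are given as a unit quaternion [w, x, y, z].
In Python, from station import ctrl gives the robot as it stands. The module is installed in compiled form; this text tells all that it offers.
- The arm moves only by the tool carry_out, never from a script. Its arguments are lists of equal length, an entry for each row: "linear": the shift along the world's x, y, z in cm, a list of three; "roll": the turn about the world's z in degrees; "fingers": the opening, from 0 (shut) to 1 (fully open). In form: {"linear": [[tx, ty, tz], ...], "roll": [roll, ...], "fingers": [fingers, ...]}. A call has 1 to 5 rows; each row is the pose to reach, as a shift and turn from the pose commanded when the call began; what a row does not reach only later rows make up. A row lasts 1/10 s, in which the tool goes at most 50 mm and 8.59 degrees, less where a joint would pass 70% of its speed; a pose out of reach is approached as far as the arm can. A call with a gripper value outside its range is refused whole. The fingers move at their own pace and stop on an object; "squeeze" is the grip in N (left out, the last holds). Time passes only in rows, so rows that repeat a pose let the fingers close. It gives the time, the measured TCP pose, the force, the opening and the grip force at its end, in the units of the state.
- ctrl.get_state(): the state, without advancing time (a new reading comes with each control period).
- ctrl.read_camera(name): name is "scene" or "side" or "wrist"; returns a dict with "frame" (384x512x3 uint8, red, green, blue), "mtx" (3x3 intrinsics, pixels), "dist_coeffs" ([k1, k2, p1, p2, k3] as OpenCV has them; the pictures are not rectified), "world_to_cam" (4x4, takes a point from world to camera coordinates). Camera axes: x right, y down, z forward; pixel columns grow to the right and rows downward; lengths in mm; the calibration is good to about 2 mm. A picture is of the moment at which its call begins. There is no depth.
- ctrl.job_done(): hands the job in; it is judged then, once.
The state is a dict: "time": time; "joints": joint angles; "joint_vel": joint speeds; "joint_torque": joint torques, N m; "eef_pos": TCP position; "ee_rot": TCP orientation; "wrist_force": force on the tool from outside, world axes, zero at the start; "torque": the same for the moment, N m; "width": finger opening in mm; "gripper_force": force on a finger pad.
Only numpy, scipy, OpenCV 4.12 (cv2) and the standard library are available. Lean on these libraries where they do the work, as an engineer would, in place of code of your own. Each camera call takes 0.05 s, during which the arm holds its last target. There are 200 camera calls.

## Task

Lift each test probe out of the dark navy tray by its yellow balance band so that it carries level, and lay (do not drop) it in the light grey three-bay test cradle, one flat in each bay with the heavy metal head at the copper end. When all the probes present are in the cradle, pull the tester's sprung red knob all the way out to its stop, hold it there for a second and let it go back in; then carry each probe, again level and by its balance band, back to the tray and lay it flat inside, any way round. Leave the other things on the bench where they are.

Things in the scene. Friction and masses are not known exactly. Their poses are not given: they have to be found in the camera images.
- probe_a_bal (a point): Test probe with red cap, 180 mm long: 40 x 40 mm square, 28 mm long heavy brass head, round shaft 16 mm thick, 132 mm long, light 40 x 40 x 20 mm red end cap; 0.31 kg or so. Lies level, shaft axis 20 mm up. The point: on the axis at the balance point, a 10 mm yellow band 35 mm from mid-length, 27 mm from the head's inner face. x along the shaft to the head, z up. May be absent (None).
- probe_b_bal (a point): Test probe with blue cap, 180 mm long: 40 x 40 mm square, 28 mm long heavy brass head, round shaft 16 mm thick, 132 mm long, light 40 x 40 x 20 mm blue end cap; 0.31 kg or so. Lies level, shaft axis 20 mm up. The point: on the axis at the balance point, a 10 mm yellow band 35 mm from mid-length, 27 mm from the head's inner face. x along the shaft to the head, z up. May be absent (None).
- probe_c_bal (a point): Test probe with black cap, 180 mm long: 40 x 40 mm square, 28 mm long heavy dark steel head, round shaft 16 mm thick, 132 mm long, light 40 x 40 x 20 mm black end cap; 0.305 kg or so. Lies level, shaft axis 20 mm up. The point: on the axis at the balance point, a 10 mm yellow band 27 mm from mid-length, 35 mm from the head's inner face. x along the shaft to the head, z up. May be absent (None).
- cradle_mid (a point): Fixed light grey cradle, 227 x 210 mm; the point: middle of its floor's top face, 6 mm above the bench. Three bays long along x, centred at y = -68, 0, 68 mm, each 215 x 62 mm inside. End walls and white dividers 12 mm above the floor; no divider from x = -37 to 77 mm, so fingers fit beside a shaft. Copper strips on the floor at the +x end mark where the heads go.
- tray_mid (a point): Fixed dark navy tray, 227 x 250 mm; the point: middle of its floor's top face, 4 mm above the bench. Inside 215 mm along x, 238 mm along y, rim 8 mm above the floor, no dividers. At the start the probes lie in it side by side about 72 mm apart, heads roughly towards +x.
- knob_grip (a point): Centre of the tester's red pull knob, a block 24 (x) by 32 (y) by 34 mm (z), 62 mm above the bench. x points into the tester; the knob pulls out along -x. The tester is a fixed white box 110 mm wide, 88 mm high, its front face 47 mm behind this point when the knob is in. Grip from above across the 32 mm.
- knob (a joint): How far the knob is pulled out, m: 0 fully in, 0.045 at its stop. A spring draws it back in with about 3.5 N when in, rising to about 6.7 N at the stop.
- screwdriver: Bystander: loose screwdriver, 160 mm long, between cradle and tray, near the robot. Origin at its middle, underside.
- flux: Bystander: small jar with a white lid, 44 mm across, 70 mm high. Origin under its centre.
- tape: Bystander: yellow roll of tape lying flat, 76 mm across, 20 mm high. Origin under its centre.
- mug: Bystander: blue mug, 76 mm across, 85 mm high. Origin under its centre.
- parts_box: Bystander: open blue parts box 110 x 80 x 35 mm. Origin under its centre.
- clamp_block: Bystander: yellow block 50 x 90 x 50 mm. Origin under its centre.
Things that resemble listed ones, but are neither listed nor needed, are in the scene too. What is shaped like the part that bears probe_c_bal but purple is not meant. Of the things shaped like the part that bears knob_grip, the white one is meant.

How it is judged (in metres and radians):
On the way, in this order (a step that is already met when the one before it is completed fails the run):
1. every probe lies flat in a bay of its own in the cradle, head at the copper end, let go, the knob still in (z of probe_a_bal in the frame of cradle_mid between 0.013 and 0.027 m and angle between probe_a_bal's own x axis and vertical between 1.4808 and 1.6608 rad and x of probe_a_bal in the frame of cradle_mid between 0.005 and 0.06 m and angle between the x axis of each of probe_a_bal, probe_b_bal, probe_c_bal and the x axis of cradle_mid, either way round below 0.22 rad and (y of probe_a_bal in the frame of cradle_mid between -0.088 and -0.048 m or y of probe_a_bal in the frame of cradle_mid between -0.02 and 0.02 m or y of probe_a_bal in the frame of cradle_mid between 0.048 and 0.088 m) and z of probe_b_bal in the frame of cradle_mid between 0.013 and 0.027 m and angle between probe_b_bal's own x axis and vertical between 1.4808 and 1.6608 rad and x of probe_b_bal in the frame of cradle_mid between 0.005 and 0.06 m and (y of probe_b_bal in the frame of cradle_mid between -0.088 and -0.048 m or y of probe_b_bal in the frame of cradle_mid between -0.02 and 0.02 m or y of probe_b_bal in the frame of cradle_mid between 0.048 and 0.088 m) and z of probe_c_bal in the frame of cradle_mid between 0.013 and 0.027 m and angle between probe_c_bal's own x axis and vertical between 1.4808 and 1.6608 rad and x of probe_c_bal in the frame of cradle_mid between 0.005 and 0.06 m and (y of probe_c_bal in the frame of cradle_mid between -0.088 and -0.048 m or y of probe_c_bal in the frame of cradle_mid between -0.02 and 0.02 m or y of probe_c_bal in the frame of cradle_mid between 0.048 and 0.088 m) and contact force between the fingers and probe_a below 0.05 N and contact force between the fingers and probe_b below 0.05 N and contact force between the fingers and probe_c below 0.05 N and value of joint knob below 0.003 m), for 0.3 s.
2. with every probe in the cradle, the knob is pulled out to its stop and held there (z of probe_a_bal in the frame of cradle_mid between 0.013 and 0.027 m and angle between probe_a_bal's own x axis and vertical between 1.4808 and 1.6608 rad and x of probe_a_bal in the frame of cradle_mid between 0.005 and 0.06 m and angle between the x axis of each of probe_a_bal, probe_b_bal, probe_c_bal and the x axis of cradle_mid, either way round below 0.22 rad and (y of probe_a_bal in the frame of cradle_mid between -0.088 and -0.048 m or y of probe_a_bal in the frame of cradle_mid between -0.02 and 0.02 m or y of probe_a_bal in the frame of cradle_mid between 0.048 and 0.088 m) and z of probe_b_bal in the frame of cradle_mid between 0.013 and 0.027 m and angle between probe_b_bal's own x axis and vertical between 1.4808 and 1.6608 rad and x of probe_b_bal in the frame of cradle_mid between 0.005 and 0.06 m and (y of probe_b_bal in the frame of cradle_mid between -0.088 and -0.048 m or y of probe_b_bal in the frame of cradle_mid between -0.02 and 0.02 m or y of probe_b_bal in the frame of cradle_mid between 0.048 and 0.088 m) and z of probe_c_bal in the frame of cradle_mid between 0.013 and 0.027 m and angle between probe_c_bal's own x axis and vertical between 1.4808 and 1.6608 rad and x of probe_c_bal in the frame of cradle_mid between 0.005 and 0.06 m and (y of probe_c_bal in the frame of cradle_mid between -0.088 and -0.048 m or y of probe_c_bal in the frame of cradle_mid between -0.02 and 0.02 m or y of probe_c_bal in the frame of cradle_mid between 0.048 and 0.088 m) and value of joint knob above 0.042 m), for 0.5 s.
3. the knob is back in (value of joint knob below 0.003 m), for 0.2 s.
At the end, for the whole second after the job is handed in: Every probe present lies flat and at rest inside the tray (balance point within 90 mm of the tray's middle along its x and 112 mm along its y, level to 0.09 rad), let go, and the knob is fully in (under 3 mm) (z of probe_a_bal in the frame of tray_mid between 0.013 and 0.027 m and angle between probe_a_bal's own x axis and vertical between 1.4808 and 1.6608 rad and x of probe_a_bal in the frame of tray_mid between -0.09 and 0.09 m and y of probe_a_bal in the frame of tray_mid between -0.112 and 0.112 m and linear speed of each of probe_a, probe_b, probe_c below 0.02 m/s and z of probe_b_bal in the frame of tray_mid between 0.013 and 0.027 m and angle between probe_b_bal's own x axis and vertical between 1.4808 and 1.6608 rad and x of probe_b_bal in the frame of tray_mid between -0.09 and 0.09 m and y of probe_b_bal in the frame of tray_mid between -0.112 and 0.112 m and z of probe_c_bal in the frame of tray_mid between 0.013 and 0.027 m and angle between probe_c_bal's own x axis and vertical between 1.4808 and 1.6608 rad and x of probe_c_bal in the frame of tray_mid between -0.09 and 0.09 m and y of probe_c_bal in the frame of tray_mid between -0.112 and 0.112 m and contact force between the fingers and probe_a below 0.05 N and contact force between the fingers and probe_b below 0.05 N and contact force between the fingers and probe_c below 0.05 N and value of joint knob below 0.003 m); the robot touches nothing.
It fails at once if a probe carried (its axis above 85 mm) out of level by more than 0.2 rad ((height (world z) of probe_a_bal above 0.085 m and contact force between the fingers and probe_a above 1 N and (angle between probe_a_bal's own x axis and vertical below 1.3708 rad or angle between probe_a_bal's own x axis and vertical above 1.7708 rad)) or (height (world z) of probe_b_bal above 0.085 m and contact force between the fingers and probe_b above 1 N and (angle between probe_b_bal's own x axis and vertical below 1.3708 rad or angle between probe_b_bal's own x axis and vertical above 1.7708 rad)) or (height (world z) of probe_c_bal above 0.085 m and contact force between the fingers and probe_c above 1 N and (angle between probe_c_bal's own x axis and vertical below 1.3708 rad or angle between probe_c_bal's own x axis and vertical above 1.7708 rad))).
It fails at once if a probe carried (its axis above 85 mm) with the grasp more than 20 mm along the shaft from its balance band ((height (world z) of probe_a_bal above 0.085 m and contact force between the fingers and probe_a above 1 N and (x of the grasp point in the frame of probe_a_bal above 0.02 m or x of the grasp point in the frame of probe_a_bal below -0.02 m)) or (height (world z) of probe_b_bal above 0.085 m and contact force between the fingers and probe_b above 1 N and (x of the grasp point in the frame of probe_b_bal above 0.02 m or x of the grasp point in the frame of probe_b_bal below -0.02 m)) or (height (world z) of probe_c_bal above 0.085 m and contact force between the fingers and probe_c above 1 N and (x of the grasp point in the frame of probe_c_bal above 0.02 m or x of the grasp point in the frame of probe_c_bal below -0.02 m))).
It fails at once if a probe dropped: falling free with its axis above 85 mm ((height (world z) of probe_a_bal above 0.085 m and contact force between anything else and probe_a below 0.02 N and linear speed of probe_a above 0.1 m/s) or (height (world z) of probe_b_bal above 0.085 m and contact force between anything else and probe_b below 0.02 N and linear speed of probe_b above 0.1 m/s) or (height (world z) of probe_c_bal above 0.085 m and contact force between anything else and probe_c below 0.02 N and linear speed of probe_c above 0.1 m/s)).
It fails at once if a bystander (screwdriver, jar, tape roll, mug, parts box, yellow block) moved more than 40 mm (distance of any of screwdriver, flux, tape, mug, parts_box, clamp_block from where it was at the start of the episode above 0.04 m).
Of probe_a, probe_b, probe_c only 2 to 3 are there at a start; the rules pass over those that are not, and their reading is None.
At some moment in a run one of probe_a, probe_b, probe_c may be knocked a few centimetres aside while the robot is not near it.
It also fails if it takes over 210 s, if anything falls off the work surface, if the arm or the gripper's body presses on something with over 40 N, if the wrist force passes 120 N, or if a joint passes its speed limit or range.

## Working session

There is one attempt and no reset: what is moved stays moved. The work goes in short steps, Python scripts to look and compute and a tool call to move; the robot and the scene stay as the last step left them, time stands still between calls to the robot, and variables do not carry over. Pictures are saved under pics/ and viewed, at most 15 in all, crops included, and the job is handed in when it is done.

Besides the shell and the picture viewer there is one more tool, called by a JSON object that holds its "method" and its "body", one argument or row to a line. carry_out: Moves the arm, as the interface text tells. Its arguments: {"type":"object","properties":{"linear":{"type":"array","items":{"type":"array","items":{"type":"number"}}},"roll":{"type":"array","items":{"type":"number"}},"fingers":{"type":"array","items":{"type":"number"}},"squeeze":{"type":"number"}},"required":["linear","roll","fingers"]}

```bash
mkdir -p pics
cat > h.py <<'E'
import numpy as np, cv2
from station import ctrl
def cam(n):
    c=ctrl.read_camera(n); c['frame']=np.asarray(c['frame']); return c
def save(c,p): cv2.imwrite('pics/'+p,cv2.cvtColor(c['frame'],cv2.COLOR_RGB2BGR))
def ray(c,px,z):
    "pixels -> world points on plane z"
    u=cv2.undistortPoints(np.array(px,float).reshape(-1,1,2),np.array(c['mtx']),np.array(c['dist_coeffs'])).reshape(-1,2)
    T=np.array(c['world_to_cam']); R=T[:3,:3]; o=-R.T@T[:3,3]
    d=np.c_[u,np.ones(len(u))]@R
    return o+d*((z-o[2])/d[:,2])[:,None]
def blobs(c,lo,hi,amin=15):
    h=cv2.cvtColor(c['frame'],cv2.COLOR_RGB2HSV)
    m=cv2.inRange(h,np.array(lo),np.array(hi))
    n,l,s,ce=cv2.connectedComponentsWithStats(m)
    return [(tuple(np.round(ce[i],1)),int(s[i][4]),tuple(int(v) for v in s[i][:4])) for i in range(1,n) if s[i][4]>=amin]
E
python3 - <<'E'
from h import *
for n in ("scene","side","wrist"):
    c=cam(n); save(c,n+'0.png'); T=np.array(c['world_to_cam']); print(n,(-T[:3,:3].T@T[:3,3]).round(),T[:3,:3].round(2).tolist())
    print(' yellow',blobs(c,(22,110,110),(35,255,255)))
    print(' red',blobs(c,(0,150,80),(6,255,255)))
s=ctrl.get_state(); print(s)
E
```

```text
scene [1073. -532.  839.] [[0.7, 0.72, 0.01], [0.51, -0.48, -0.71], [-0.5, 0.5, -0.71]]
 yellow [((np.float64(402.5), np.float64(123.0)), 849, (385, 100, 39, 44)), ((np.float64(375.3), np.float64(150.1)), 546, (360, 137, 32, 28)), ((np.float64(378.1), np.float64(252.7)), 248, (364, 242, 29, 22)), ((np.float64(213.0), np.float64(251.8)), 21, (210, 249, 8, 7)), ((np.float64(223.7), np.float64(258.6)), 101, (216, 253, 16, 13)), ((np.float64(188.7), np.float64(266.3)), 23, (186, 264, 7, 6)), ((np.float64(197.2), np.float64(275.3)), 113, (189, 269, 17, 13)), ((np.float64(161.0), np.float64(276.0)), 20, (158, 274, 8, 6)), ((np.float64(264.7), np.float64(299.8)), 588, (249, 284, 33, 32))]
 red [((np.float64(125.1), np.float64(9.7)), 49, (121, 3, 11, 13)), ((np.float64(112.5), np.float64(29.6)), 162, (107, 18, 11, 25)), ((np.float64(138.4), np.float64(92.8)), 837, (123, 49, 31, 77)), ((np.float64(144.5), np.float64(72.0)), 15, (144, 65, 3, 15)), ((np.float64(157.7), np.float64(94.2)), 29, (155, 91, 7, 8)), ((np.float64(268.7), np.float64(104.6)), 127, (257, 101, 26, 10)), ((np.float64(233.6)
[... 1373 characters left out ...]
7407,  1.46605174, -0.01339799,
        1.34331891, -0.05846838]), 'joint_vel': array([ 1.81759239e-05, -1.87552090e-03,  1.79485798e-03, -4.12368337e-03,
        8.16975390e-04, -1.33162269e-03, -7.24147742e-04]), 'joint_torque': array([ 2.71049619e-03, -6.56838727e+01,  1.33694049e+00, -4.04109335e+01,
       -5.96656976e-02,  4.19214566e-02,  1.20791356e-04]), 'eef_pos': array([ 214.67851857, -613.17008631,  246.87412869]), 'ee_rot': array([-6.11176811e-04,  9.85851984e-01,  1.67617036e-01, -1.46217984e-04]), 'wrist_force': array([-0.47365722,  0.1571776 , -1.11643047]), 'torque': array([ 1.84536520e-02, -7.90776128e-05, -1.44360593e-02]), 'gripper_force': 0.0, 'width': 87.32213924776961}
```

View pics/scene0.png

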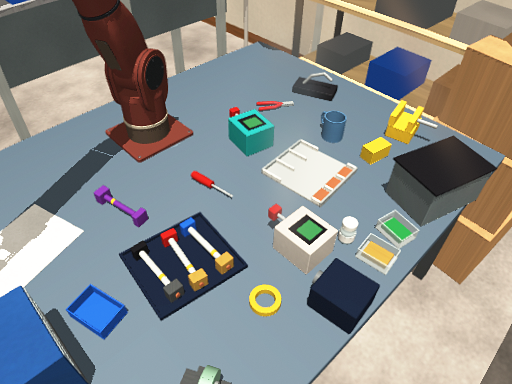

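View pics/side0.png

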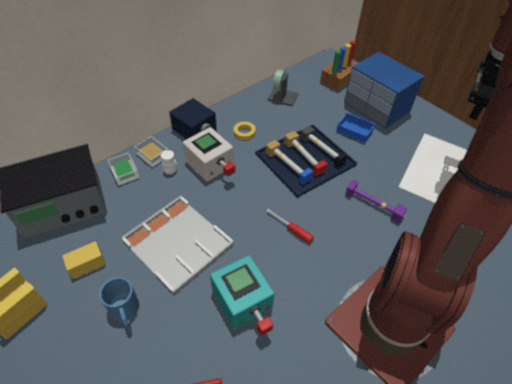

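Scene: tray at about (183,263) with black, red and blue probes, heads lower right; cradle at (310,170) with its copper end at (333,188); white tester with red knob at (274,211). Side: the same objects, with the cradle at (178,242), the tray at (305,158) and the knob at (228,168).

```bash
cat >> h.py <<'E'
def comp(c,lo,hi,seed,close=0,win=None):
    h=cv2.cvtColor(c['frame'],cv2.COLOR_RGB2HSV); m=cv2.inRange(h,np.array(lo),np.array(hi))
    if win: w=np.zeros_like(m); w[win[1]:win[3],win[0]:win[2]]=1; m*=w
    if close: m=cv2.morphologyEx(m,cv2.MORPH_CLOSE,np.ones((close,close),np.uint8))
    n,l=cv2.connectedComponents(m); L=l[seed[1],seed[0]]
    k=(l==L).astype(np.uint8)
    return max(cv2.findContours(k,0,2)[0],key=cv2.contourArea).reshape(-1,2) if L else None
def rect(c,cont,z):
    P=ray(c,cont,z)[:,:2].astype(np.float32); r=cv2.minAreaRect(P); return [np.round(r[0],1),np.round(r[1],1),round(r[2],1)]
E
python3 - <<'E'
from h import *
c=cam("scene"); d=cam("side")
h=cv2.cvtColor(c['frame'],cv2.COLOR_RGB2HSV); g=cv2.cvtColor(d['frame'],cv2.COLOR_RGB2HSV)
print('tray px',h[295,150],h[235,200],h[255,240],'bench',h[240,110],g[165,330],g[200,300]); 
print('cradle',h[172,290],h[160,335],'bench',h[200,300],g[250,170],g[235,140])
for nm,k,w,z in(("scene",c,(110,205,255,322),12),("side",d,(248,120,362,205),12)):
    f=cv2.cvtColor(k['frame'],cv2.COLOR_RGB2HSV)
    m=np.where((f[...,2]<62),255,0).astype(np.uint8); M=np.zeros_like(m); M[w[1]:w[3],w[0]:w[2]]=m[w[1]:w[3],w[0]:w[2]]
    M=cv2.morphologyEx(M,cv2.MORPH_OPEN,np.ones((3,3),np.uint8))
    p=max(cv2.findContours(M,0,2)[0],key=cv2.contourArea).reshape(-1,2); print(nm,'tray',p.min(0),p.max(0),rect(k,p,z))
for nm,k,w in(("scene",c,(255,135,362,208)),("side",d,(115,190,240,292))):
    f=cv2.cvtColor(k['frame'],cv2.COLOR_RGB2HSV)
    m=np.where((f[...,2]>150)&((f[...,1]<60)|(f[...,0]<18)),255,0).astype(np.uint8); M=np.zeros_like(m); M[w[1]:w[3],w[0]:w[2]]=m[w[1]:w[3],w[0]:w[2]]
    M=cv2.morphologyEx(M,cv2.MORPH_OPEN,np.ones((3,3),np.uint8))
    p=max(cv2.findContours(M,0,2)[0],key=cv2.contourArea).reshape(-1,2); print(nm,'cradle',p.min(0),p.max(0),rect(k,p,18))
print('caps scene (black,red,blue) z44',ray(c,[(139,245),(168,234),(186,224)],44)[:,:2].round())
print('heads scene z44',ray(c,[(174,287),(197,273),(223,258)],44)[:,:2].round())
print('bands scene z30',ray(c,[(161,276),(188.7,266.3),(213,251.8)],30)[:,:2].round())
print('knob',ray(c,[(273,207)],79)[:,:2].round(),ray(d,[(228.7,166)],79)[:,:2].round())
print('copper',ray(c,[(320,196),(333,184),(345,172)],6)[:,:2].round())
for n,k,b in(("a",c,(255,195,345,275)),("b",d,(175,120,240,185))):
    cv2.imwrite(f'pics/z{n}.png',cv2.resize(cv2.cvtColor(k['frame'][b[1]:b[3],b[0]:b[2]],cv2.COLOR_RGB2BGR),None,fx=6,fy=6,interpolation=2))
E
```

```text
tray px [111 126  67] [ 35  15 193] [102  52 172] bench [101  49 171] [109 117  63] [104  50 123]
cradle [ 30   8 241] [ 27   9 249] bench [102  37 172] [ 38   5 189] [ 10 130 171]
scene tray [122 241] [148 260] [array([ 432., -316.]), array([71.6, 49.6]), 89.3]
side tray [299 128] [349 169] [array([ 523.2, -322.1]), array([ 92.7, 211.2]), 83.7]
scene cradle [255 135] [361 207] [array([537.3, 271.8]), array([380.1, 348.6]), 46.4]
side cradle [123 202] [231 290] [array([530.2, 256. ]), array([227.5, 214.6]), 5.2]
caps scene (black,red,blue) z44 [[ 442. -310.]
 [ 463. -235.]
 [ 468. -180.]]
heads scene z44 [[ 603. -318.]
 [ 609. -255.]
 [ 619. -181.]]
bands scene z30 [[ 548. -319.]
 [ 571. -253.]
 [ 579. -180.]]
knob [[606.   8.]] [[607.  11.]]
copper [[627. 195.]
 [622. 266.]
 [614. 339.]]
```

{"method": "carry_out", "body": {
  "linear": [
    [5, 6, 1],
    [9, 11, 3],
    [13, 15, 5],
    [16, 19, 6],
    [18, 21, 7]
  ],
  "roll": [-5, -10, -15, -20, -22],
  "fingers": [1, 1, 1, 1, 1]
}}

```text
time: 0.75
eef_pos: [372.8, -427.5, 308.1]
ee_rot: [0.0, 1.0, -0.025, -0.0]
wrist_force: [0.7, -0.3, -0.0]
width: 86.7
gripper_force: 0.0
```

{"method": "carry_out", "body": {
  "linear": [
    [3, 4, 0],
    [6, 8, 0],
    [9, 12, 0],
    [11, 14, 0],
    [11, 14, 0]
  ],
  "roll": [0, 0, 0, 0, 0],
  "fingers": [1, 1, 1, 1, 1]
}}

```text
time: 1.25
eef_pos: [485.0, -284.5, 307.5]
ee_rot: [-0.001, 1.0, -0.02, 0.001]
wrist_force: [-0.1, -0.1, -0.2]
width: 86.8
gripper_force: 0.0
```

Run:
```python
from h import *
c=cam("wrist"); save(c,'w1.png'); s=ctrl.get_state(); print(s['time'],s['eef_pos'],s['ee_rot'])
d=cam("side"); f=cv2.cvtColor(d['frame'],cv2.COLOR_RGB2HSV)
sc=cam("scene")
for nm,k,w in(("scene",sc,(110,205,255,322)),("side",d,(248,120,362,205))):
    f=cv2.cvtColor(k['frame'],cv2.COLOR_RGB2HSV); m=np.where((f[...,1]>85)&(f[...,2]<95),255,0).astype(np.uint8)
    M=np.zeros_like(m); M[w[1]:w[3],w[0]:w[2]]=m[w[1]:w[3],w[0]:w[2]]
    p=np.argwhere(cv2.morphologyEx(M,cv2.MORPH_OPEN,np.ones((3,3),np.uint8)))[:,::-1]; print(nm,p.min(0),p.max(0),rect(k,p,10))
print(blobs(c,(22,110,110),(35,255,255)))
```

```text
1.3 [ 483.24721022 -287.17620528  307.4108348 ] [-2.57691592e-04  9.99770034e-01 -2.14432057e-02  2.67317152e-05]
scene [120 213] [246 318] [array([ 487. , -240.7]), array([250.7, 322. ]), 83.3]
side [257 130] [355 196] [array([ 482.8, -239.7]), array([253.4, 312.3]), 82.5]
[((np.float64(175.6), np.float64(71.4)), 266, (166, 61, 28, 20)), ((np.float64(224.1), np.float64(72.0)), 24, (223, 62, 5, 20)), ((np.float64(181.4), np.float64(102.2)), 26, (180, 99, 4, 7)), ((np.float64(188.4), np.float64(101.9)), 34, (186, 99, 6, 7)), ((np.float64(231.5), np.float64(103.7)), 25, (230, 101, 5, 7)), ((np.float64(238.5), np.float64(104.5)), 24, (237, 102, 4, 7)), ((np.float64(277.1), np.float64(119.5)), 29, (275, 117, 5, 6)), ((np.float64(283.5), np.float64(119.5)), 24, (282, 117, 4, 6)), ((np.float64(98.6), np.float64(249.7)), 19, (97, 245, 4, 10)), ((np.float64(98.7), np.float64(273.0)), 22, (97, 268, 5, 10))]
```

View pics/w1.png

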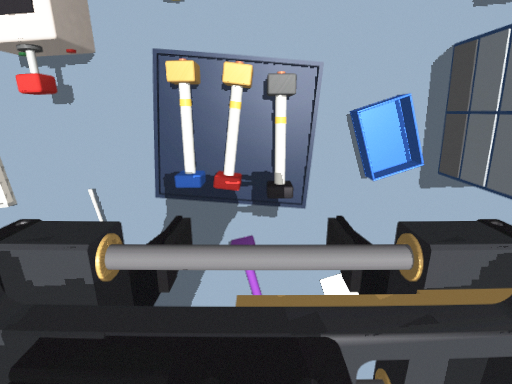

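View pics/zb.png

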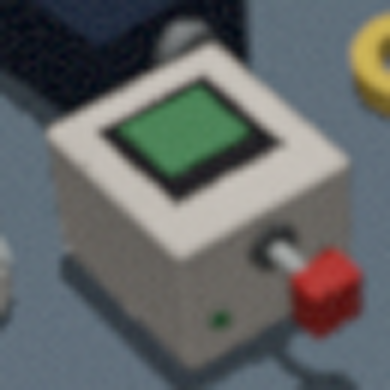

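Wrist: the bands show at (185,102) blue, (235,104) red and (280,119) black, heads up; knob at upper left (37,84). Side crop: white tester top corners at (48,135), (210,42), (347,160), (180,262); the knob sticks out lower right.

Run:
```python
from h import *
c=cam("wrist"); d=cam("side"); s=cam("scene")
b=ray(c,[(185,102.5),(235,104.3),(280,119.7)],31)[:,:2]
cap=ray(c,[(190,181),(228,181),(280,190)],40)[:,:2]; hd=ray(c,[(182.5,72),(238,76),(282,85)],44)[:,:2]
for n,x,y,z in zip(("blue","red","black"),b,cap,hd): v=z-y; print(n,'band',x.round(1),'yaw',np.degrees(np.arctan2(v[1],v[0])).round(1), 'len',np.linalg.norm(v).round())
print('tray rim corners',ray(c,[(154,51),(322,64),(307,207),(155,199)],12)[:,:2].round(1).tolist())
k=ray(d,np.array([(48,135),(210,42),(347,160),(180,262)])/6+[175,120],88)[:,:2]; print(k.round(1).tolist())
print('knob wrist', ray(c,[(37,80)],79)[:,:2])
q=blobs(s,(22,110,110),(35,255,255),8); print([x for x in q if 240<x[0][1]<285 and x[0][0]<240])
print(ray(s,[(161,276),(188.7,266.3),(213,251.8)],31)[:,:2].round(1))
```

```text
blue band [ 573.  -188.7] yaw -3.0 len 154.0
red band [ 566.8 -260.8] yaw -9.8 len 150.0
black band [ 542.  -325.1] yaw -2.5 len 152.0
tray rim corners [[647.8, -147.0], [618.2, -390.3], [397.7, -367.8], [424.0, -115.8]]
[[769.0, 61.9], [773.4, -45.7], [655.5, -44.8], [652.1, 63.4]]
knob wrist [[609.22200166 -14.48605032]]
[((np.float64(213.0), np.float64(251.8)), 21, (210, 249, 8, 7)), ((np.float64(225.3), np.float64(258.2)), 57, (221, 253, 11, 13)), ((np.float64(218.6), np.float64(259.5)), 15, (217, 257, 4, 7)), ((np.float64(188.7), np.float64(266.3)), 23, (186, 264, 7, 6)), ((np.float64(197.2), np.float64(275.4)), 97, (189, 269, 17, 13)), ((np.float64(161.1), np.float64(275.9)), 21, (158, 274, 8, 6))]
[[ 548.5 -319.2]
 [ 572.  -253. ]
 [ 579.3 -180.9]]
```

{"method": "carry_out", "body": {
  "linear": [
    [2, 2, -3],
    [4, 4, -6],
    [6, 6, -9],
    [6, 6, -9],
    [6, 6, -9]
  ],
  "roll": [0, 0, 0, 0, 0],
  "fingers": [0.6, 0.6, 0.6, 0.6, 0.6]
}}

```text
time: 2.05
eef_pos: [541.4, -229.7, 216.9]
ee_rot: [-0.0, 1.0, -0.024, -0.001]
wrist_force: [-1.0, -0.9, 0.6]
width: 56.2
gripper_force: 0.0
```

```bash
cat >> h.py <<'E'
def yaw():
    s=ctrl.get_state(); w,x,y,z=s['ee_rot']; return np.degrees(2*np.arctan2(y,x)), s
def bands(c,z=31,rng=None):
    "yellow bands: world points of narrow yellow blobs of saturated lemon colour"
    return [(b[0],b[1],ray(c,[b[0]],z)[0,:2].round(1)) for b in blobs(c,(25,110,110),(35,255,255),8)]
E
python3 - <<'E'
from h import *
c=cam("wrist"); save(c,'w2.png'); y,s=yaw(); print(y,s['time'],s['eef_pos'],s['width'],np.abs(s['joint_vel']).max())
for b in bands(c): print(b)
E
```

```text
-2.7923984265178414 2.1 [ 541.51086462 -230.63619481  217.9809864 ] 54.733292343715135 0.01658027468586062
((np.float64(179.3), np.float64(7.5)), 18, array([ 724.2, -155.8]))
((np.float64(195.9), np.float64(14.4)), 18, array([ 716.8, -172.5]))
((np.float64(202.0), np.float64(99.0)), 9, array([ 631.5, -170.7]))
((np.float64(211.1), np.float64(146.8)), 30, array([ 577.5, -176. ]))
((np.float64(219.6), np.float64(146.9)), 29, array([ 576.8, -186. ]))
((np.float64(273.1), np.float64(148.9)), 36, array([ 571.5, -248.7]))
((np.float64(281.0), np.float64(150.0)), 27, array([ 569.8, -257.9]))
((np.float64(328.4), np.float64(167.1)), 33, array([ 546.6, -314.3]))
((np.float64(336.0), np.float64(167.0)), 21, array([ 546.3, -323.4]))
```

View pics/w2.png

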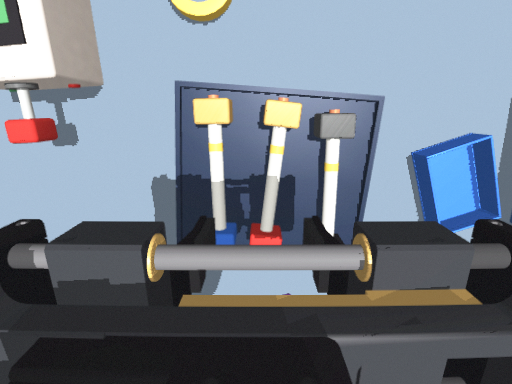

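Wrist: bands at (215,147) blue, (277,149) red and (332,167) black agree with the scene view; the tool is roughly aligned with blue.

{"method": "carry_out", "body": {
  "linear": [
    [2, 3, -3],
    [3.6, 5, -7],
    [3.6, 5, -10],
    [3.6, 5, -12],
    [3.6, 5, -12]
  ],
  "roll": [0, 0, 0, 0, 0],
  "fingers": [0.6, 0.6, 0.6, 0.6, 0.6]
}}

```text
time: 2.6
eef_pos: [576.2, -180.7, 95.8]
ee_rot: [-0.0, 1.0, -0.025, -0.002]
wrist_force: [-0.8, -0.1, 0.2]
width: 52.0
gripper_force: 0.0
```

Run:
```python
from h import *
c=cam("wrist"); y,s=yaw(); print(y,s['time'],s['eef_pos'],s['width'],np.abs(s['joint_vel']).max())
for b in bands(c): print(b)
f=cv2.cvtColor(c['frame'],cv2.COLOR_RGB2HSV)
save(c,'w3.png')
```

```text
-2.827715394321478 2.65 [ 577.29094962 -180.85863664   97.78828086] 52.36103580739926 0.03396979009526257
((np.float64(216.8), np.float64(1.9)), 12, array([ 719.6, -161. ]))
((np.float64(258.0), np.float64(2.2)), 11, array([ 718. , -187.8]))
((np.float64(232.5), np.float64(6.4)), 11, array([ 716.4, -171. ]))
((np.float64(281.9), np.float64(170.0)), 9, array([ 606. , -200.1]))
((np.float64(256.6), np.float64(205.3)), 58, array([ 578.9, -179.7]))
((np.float64(355.9), np.float64(211.1)), 40, array([ 570.2, -257.5]))
```

View pics/w3.png

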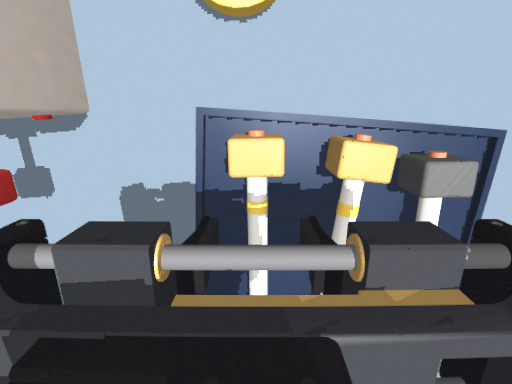

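Blue band centred between the fingers at (257,207).

{"method": "carry_out", "body": {
  "linear": [
    [0.1, 0.1, -3],
    [0.1, 0.1, -5],
    [0.1, 0.1, -6.4],
    [0.1, 0.1, -6.4],
    [0.1, 0.1, -6.4]
  ],
  "roll": [0, 0, 0, 0, 0],
  "fingers": [0.6, 0.6, 0.6, 0.6, 0.1],
  "squeeze": 35
}}

```text
time: 3.15
eef_pos: [579.8, -178.9, 35.0]
ee_rot: [0.0, 1.0, -0.024, 0.001]
wrist_force: [-0.8, -0.0, 0.1]
width: 49.0
gripper_force: 0.0
```

{"method": "carry_out", "body": {
  "linear": [
    [0, 0, 0],
    [0, 0, 0],
    [0, 0, 0],
    [0, 0, 0],
    [0, 0, 0]
  ],
  "roll": [0, 0, 0, 0, 0],
  "fingers": [0, 0, 0, 0, 0]
}}

```text
time: 3.65
eef_pos: [579.1, -178.5, 33.8]
ee_rot: [0.0, 1.0, -0.024, 0.0]
wrist_force: [-0.7, -0.3, 2.2]
width: 14.7
gripper_force: 35.0
```

{"method": "carry_out", "body": {
  "linear": [
    [0, 0, 1],
    [0, 0, 2],
    [0, 0, 3],
    [0, 0, 4],
    [0, 0, 4]
  ],
  "roll": [0, 0, 0, 0, 0],
  "fingers": [0, 0, 0, 0, 0]
}}

```text
time: 4.15
eef_pos: [580.1, -178.5, 75.7]
ee_rot: [0.0, 1.0, -0.024, 0.001]
wrist_force: [-0.2, -0.2, -3.9]
width: 14.9
gripper_force: 35.0
```

Run:
```python
from h import *
c=cam("wrist"); d=cam("side"); y,s=yaw(); print(y,s['time'],s['eef_pos'],s['width'],s['gripper_force'])
a=c['frame'][90:384,130:400]; b=d['frame'][90:200,230:370]
b=cv2.resize(b,None,fx=2.7,fy=2.7); a=cv2.resize(a,(a.shape[1],b.shape[0]))
cv2.imwrite('pics/g1.png',cv2.cvtColor(np.hstack([a,b]),cv2.COLOR_RGB2BGR))
```

```text
-2.705340059317945 4.25 [ 579.10894968 -178.27084796   73.89689777] 14.924323170834318 34.98442053794861
```

View pics/g1.png

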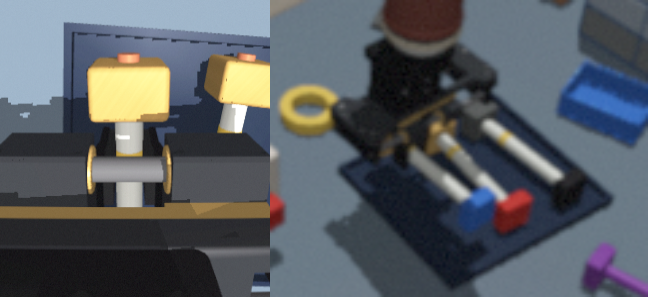

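Blue is held and level, head at upper left, band between the pads.

{"method": "carry_out", "body": {
  "linear": [
    [0, 0, 3],
    [0, 1, 6],
    [0, 4, 9],
    [0, 8, 9],
    [0, 12, 9]
  ],
  "roll": [0, 0, 0, 0, 0],
  "fingers": [0, 0, 0, 0, 0]
}}

```text
time: 4.75
eef_pos: [579.1, -57.4, 164.2]
ee_rot: [0.0, 1.0, -0.024, 0.001]
wrist_force: [-0.6, 0.9, -4.0]
width: 15.2
gripper_force: 35.0
```

{"method": "carry_out", "body": {
  "linear": [
    [0, 4, 0],
    [0, 8, 0],
    [0, 12, 0],
    [0, 16, 0],
    [0, 20, 0]
  ],
  "roll": [2, 4, 6, 8, 8],
  "fingers": [0, 0, 0, 0, 0]
}}

```text
time: 5.25
eef_pos: [578.4, 143.2, 163.0]
ee_rot: [0.0, 0.999, 0.047, -0.0]
wrist_force: [0.5, -0.0, -4.0]
width: 14.6
gripper_force: 35.0
```

{"method": "carry_out", "body": {
  "linear": [
    [-0.5, 3, 0],
    [-0.8, 5, 0],
    [-0.8, 5, 0],
    [-0.8, 5, 0],
    [-0.8, 5, 0]
  ],
  "roll": [0, 0, 0, 0, 0],
  "fingers": [0, 0, 0, 0, 0]
}}

```text
time: 5.75
eef_pos: [571.1, 190.3, 163.1]
ee_rot: [0.0, 0.999, 0.045, -0.0]
wrist_force: [-0.2, -0.2, -3.5]
width: 15.0
gripper_force: 35.0
```

Run:
```python
from h import *
c=cam("wrist"); d=cam("side"); y,s=yaw(); print(y,s['time'],s['eef_pos'],s['width'],s['gripper_force'],s['wrist_force'])
b=d['frame'][120:300,90:330]
b=cv2.resize(b,None,fx=1.6,fy=1.6); a=cv2.resize(c['frame'],(384,288))
cv2.imwrite('pics/g2.png',cv2.cvtColor(np.hstack([a,b]),cv2.COLOR_RGB2BGR))
```

```text
5.182306286578683 5.85 [571.25093278 190.30718661 163.32039655] 14.799771701524541 34.98418092727661 [ 0.23981506 -0.2519235  -4.44098756]
```

View pics/g2.png

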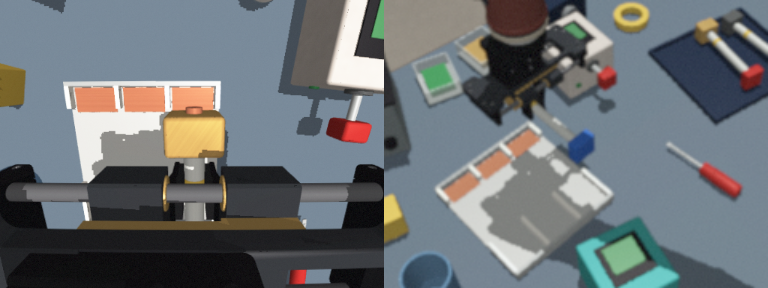

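Wrist: copper strips at (127,132), (192,131), (259,131) full-size pixels, with the blue head over the right-hand one. I'll check this against the cradle pose.

Run:
```python
from h import *
c=cam("wrist"); f=cv2.cvtColor(c['frame'],cv2.COLOR_RGB2HSV)
o=np.array([530.2,256]);a=np.radians(5.2);R=np.array([[np.cos(a),np.sin(a)],[-np.sin(a),np.cos(a)]])
for b in blobs(c,(3,60,120),(14,220,255),200):
    x,y,w,h=b[2]; P=ray(c,[b[0]],6)[0,:2]; print(b,P.round(1),(R@(P-o)).round(1))
d=cam("side")
for b in blobs(d,(3,60,90),(14,220,255),60):
    P=ray(d,[b[0]],6)[0,:2]; print('side',b,P.round(1),(R@(P-o)).round(1))
```

```text
((np.float64(127.3), np.float64(133.0)), 1716, (100, 117, 57, 33)) [610.5 333.5] [87.  69.9]
((np.float64(192.0), np.float64(132.4)), 1787, (164, 116, 57, 34)) [617.  264.7] [87.3  0.8]
((np.float64(256.6), np.float64(132.5)), 1808, (229, 116, 56, 37)) [623.  196.7] [ 87.  -67.5]
side ((np.float64(241.4), np.float64(33.7)), 5303, (129, 0, 201, 67)) [1285.6 -603. ] [ 674.4 -923.9]
side ((np.float64(357.1), np.float64(3.9)), 370, (338, 0, 56, 13)) [ 1150.3 -1284.4] [  478.  -1590.3]
side ((np.float64(339.9), np.float64(73.6)), 274, (322, 62, 34, 29)) [ 778.7 -710.4] [ 159.9 -984.9]
side ((np.float64(503.6), np.float64(83.2)), 97, (494, 67, 18, 33)) [  299.6 -1218.4] [ -363.3 -1447.5]
side ((np.float64(458.5), np.float64(215.6)), 1087, (440, 184, 38, 80)) [  66.  -429.4] [-524.4 -640.5]
side ((np.float64(176.4), np.float64(209.0)), 186, (167, 201, 20, 17)) [625.  194.9] [ 88.8 -69.4]
side ((np.float64(157.9), np.float64(222.3)), 194, (148, 214, 21, 18)) [619.1 262.3] [89.2 -1.8]
side ((np.float64(138.1), np.float64(236.4)), 214, (127, 228, 23, 18)) [613.7 330.7] [89.9 66.8]
side ((np.float64(472.5), np.float64(265.0)), 132, (468, 252, 10, 27)) [ -49.9 -308.4] [-628.8 -509.5]
side ((np.float64(440.9), np.float64(288.7)), 798, (409, 269, 60, 48)) [ -29.8 -179.7] [-597.2 -383.2]
side ((np.float64(360.0), np.float64(296.2)), 543, (341, 272, 36, 41)) [97.4 -3.1] [-454.5 -218.8]
side ((np.float64(432.6), np.float64(345.9)), 715, (405, 318, 50, 66)) [-99.8 -35.7] [-653.8 -233.4]
```

{"method": "carry_out", "body": {
  "linear": [
    [0, 0.1, -3],
    [0, 0.1, -6],
    [0, 0.1, -9],
    [0, 0.1, -11],
    [0, 0.1, -11.8]
  ],
  "roll": [0, 0, 0, 0, 0],
  "fingers": [0, 0, 0, 0, 0]
}}

```text
time: 6.45
eef_pos: [569.9, 191.7, 43.3]
ee_rot: [0.0, 0.999, 0.046, -0.002]
wrist_force: [0.6, -0.1, -3.0]
width: 15.0
gripper_force: 35.0
```

{"method": "carry_out", "body": {
  "linear": [
    [0, 0, -0.3],
    [0, 0, -0.6],
    [0, 0, -0.9],
    [0, 0, -0.9],
    [0, 0, -0.9]
  ],
  "roll": [0, 0, 0, 0, 0],
  "fingers": [0, 0, 0, 0, 0]
}}

```text
time: 6.95
eef_pos: [571.3, 192.9, 37.1]
ee_rot: [-0.0, 0.999, 0.046, 0.0]
wrist_force: [-0.2, -0.9, -4.3]
width: 14.6
gripper_force: 35.0
```

{"method": "carry_out", "body": {
  "linear": [
    [0, 0, 0],
    [0, 0, 0],
    [0, 0, 0],
    [0, 0, 0],
    [0, 0, 0]
  ],
  "roll": [0, 0, 0, 0, 0],
  "fingers": [0.4, 0.5, 0.5, 0.5, 0.5]
}}

```text
time: 7.45
eef_pos: [571.1, 192.8, 36.7]
ee_rot: [-0.0, 0.999, 0.046, 0.0]
wrist_force: [0.0, -0.0, -0.2]
width: 41.7
gripper_force: 0.0
```

{"method": "carry_out", "body": {
  "linear": [
    [0, 0, 4],
    [0, 0, 8],
    [0, 0, 12],
    [0, 0, 15],
    [0, -3, 18]
  ],
  "roll": [0, 0, 0, 0, 0],
  "fingers": [0.5, 0.5, 0.5, 0.5, 0.5]
}}

```text
time: 7.95
eef_pos: [570.1, 167.1, 218.5]
ee_rot: [-0.001, 0.999, 0.049, 0.001]
wrist_force: [0.9, 0.5, 0.3]
width: 43.3
gripper_force: 0.0
```

```bash
cat >> h.py <<'E'
def cyc(pts,cc):
    o=np.array([530.2,256]);a=np.radians(5.2);R=np.array([[np.cos(a),np.sin(a)],[-np.sin(a),np.cos(a)]]); return (R@(np.array(pts)-o)).round(1)
E
python3 - <<'E'
from h import *
c=cam("wrist");y,s=yaw(); print(y,s['time'],s['eef_pos'],s['width'],s['gripper_force'])
for b in bands(c,33): print('w',b,cyc(b[2],0))
sc=cam("scene")
for b in bands(sc,31): print('s',b,cyc(b[2],0))
E
```

```text
5.2074506639635105 8.0 [573.34656366 159.11009863 223.42791431] 43.48464468360343 0.0
w ((np.float64(8.4), np.float64(108.1)), 785, array([621. , 464.3])) [109.3 199.2]
w ((np.float64(239.0), np.float64(173.0)), 35, array([570.2, 190.9])) [ 33.9 -68.5]
s ((np.float64(398.2), np.float64(108.2)), 103, array([549.2, 767.4])) [ 65.3 507.6]
s ((np.float64(407.1), np.float64(118.8)), 304, array([610.3, 728.3])) [122.6 463.1]
s ((np.float64(412.7), np.float64(129.6)), 17, array([659.9, 681.6])) [167.7 412.1]
s ((np.float64(376.8), np.float64(144.7)), 243, array([619.2, 506.9])) [111.4 241.8]
s ((np.float64(112.2), np.float64(200.4)), 11, array([ 240.3, -275.2])) [-336.9 -502.7]
s ((np.float64(188.9), np.float64(266.0)), 17, array([ 571.7, -252.1])) [  -4.7 -509.8]
s ((np.float64(160.9), np.float64(275.7)), 15, array([ 547.6, -318.9])) [ -34.8 -574.1]
s ((np.float64(264.8), np.float64(298.5)), 415, array([ 764. , -180.7])) [ 193.3 -456.1]
```

{"method": "carry_out", "body": {
  "linear": [
    [0, -5, 0],
    [0, -10, 0],
    [0, -15, 0],
    [0, -20, 0],
    [0, -25, 0]
  ],
  "roll": [-4, -8, -11, -14, -14],
  "fingers": [0.5, 0.5, 0.5, 0.5, 0.5]
}}

```text
time: 8.55
eef_pos: [570.5, -89.0, 216.1]
ee_rot: [0.0, 0.997, -0.077, -0.0]
wrist_force: [0.2, -0.2, -0.2]
width: 43.4
gripper_force: 0.0
```

{"method": "carry_out", "body": {
  "linear": [
    [0, -5, -2],
    [0, -10, -4],
    [0, -14, -8],
    [0, -16.3, -11],
    [0, -16.3, -11]
  ],
  "roll": [0, 0, 0, 0, 0],
  "fingers": [0.5, 0.5, 0.5, 0.5, 0.5]
}}

```text
time: 9.05
eef_pos: [566.2, -255.0, 100.0]
ee_rot: [-0.0, 0.997, -0.079, -0.005]
wrist_force: [-1.6, 0.4, -0.3]
width: 43.6
gripper_force: 0.0
```

```bash
cat >> h.py <<'E'
def near(r=60):
    "wrist look: band (z31) and head top (z44) nearest the grasp"
    c=cam("wrist");y,s=yaw(); print('yaw',round(y,1),s['time'],s['eef_pos'].round(1),round(s['width'],1))
    for b in bands(c):
        if np.linalg.norm(b[2]-s['eef_pos'][:2])<r: print('band',b)
    return c
E
python3 - <<'E'
from h import *
c=near(); save(c,'w4.png')
for b in blobs(c,(15,110,110),(24,255,255),300): print(b, ray(c,[b[0]],40)[0,:2].round(1))
E
```

```text
yaw -9.0 9.1 [ 568.  -252.5  102.4] 43.6
band ((np.float64(252.5), np.float64(133.0)), 14, array([ 623.6, -260.2]))
band ((np.float64(227.0), np.float64(140.5)), 10, array([ 621.1, -240.6]))
band ((np.float64(254.2), np.float64(204.6)), 44, array([ 568.2, -252.3]))
((np.float64(127.4), np.float64(13.8)), 626, (81, 0, 74, 25)) [ 711.6 -193.7]
((np.float64(342.9), np.float64(256.6)), 346, (335, 234, 15, 48)) [ 515.9 -316.6]
((np.float64(313.7), np.float64(299.2)), 3780, (155, 290, 304, 17)) [ 479.  -289.1]
```

View pics/w4.png

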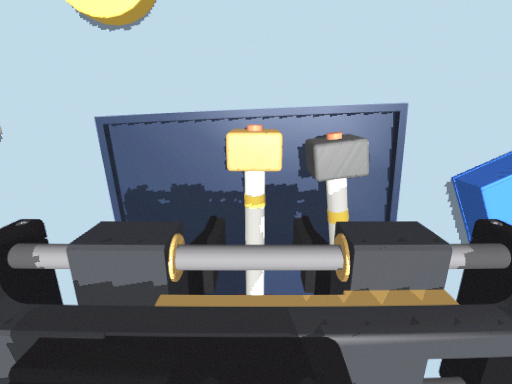

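Red band centred between the fingers at (254,203), tool aligned with the shaft.

{"method": "carry_out", "body": {
  "linear": [
    [-0.1, 0, -3],
    [-0.1, 0, -5],
    [-0.1, 0, -6.9],
    [-0.1, 0, -6.9],
    [-0.1, 0, -6.9]
  ],
  "roll": [0, 0, 0, 0, 0],
  "fingers": [0.5, 0.5, 0.5, 0.5, 0.5]
}}

```text
time: 9.6
eef_pos: [570.7, -249.3, 38.3]
ee_rot: [-0.0, 0.997, -0.075, 0.0]
wrist_force: [-0.1, -0.7, 1.3]
width: 43.5
gripper_force: 0.0
```

{"method": "carry_out", "body": {
  "linear": [
    [0, 0, 0],
    [0, 0, 0],
    [0, 0, 0],
    [0, 0, 0],
    [0, 0, 0]
  ],
  "roll": [0, 0, 0, 0, 0],
  "fingers": [0, 0, 0, 0, 0]
}}

```text
time: 10.1
eef_pos: [570.1, -250.6, 38.0]
ee_rot: [0.0, 0.997, -0.076, 0.0]
wrist_force: [-0.0, -0.6, 3.1]
width: 15.0
gripper_force: 35.0
```

{"method": "carry_out", "body": {
  "linear": [
    [0, 0, 1],
    [0, 0, 3],
    [0, 0, 5],
    [0, 0, 9],
    [0, 2, 13]
  ],
  "roll": [0, 0, 0, 0, 0],
  "fingers": [0, 0, 0, 0, 0]
}}

```text
time: 10.6
eef_pos: [568.3, -232.9, 168.2]
ee_rot: [0.0, 0.997, -0.078, -0.001]
wrist_force: [1.4, -1.2, -3.4]
width: 15.0
gripper_force: 35.0
```

{"method": "carry_out", "body": {
  "linear": [
    [0, 4, 0],
    [0, 8, 0],
    [0, 12, 0],
    [0, 16, 0],
    [0, 20, 0]
  ],
  "roll": [3, 6, 9, 12, 14],
  "fingers": [0, 0, 0, 0, 0]
}}

```text
time: 11.1
eef_pos: [569.3, -28.6, 167.8]
ee_rot: [0.0, 0.999, 0.047, -0.0]
wrist_force: [0.5, 1.1, -3.3]
width: 15.1
gripper_force: 35.0
```

{"method": "carry_out", "body": {
  "linear": [
    [0, 5, 0],
    [0, 10, 0],
    [0, 15, 0],
    [0, 20, 0],
    [0, 24, 0]
  ],
  "roll": [0, 0, 0, 0, 0],
  "fingers": [0, 0, 0, 0, 0]
}}

```text
time: 11.6
eef_pos: [568.8, 213.1, 167.9]
ee_rot: [-0.0, 0.999, 0.047, -0.0]
wrist_force: [0.9, 0.3, -4.3]
width: 15.0
gripper_force: 35.0
```

{"method": "carry_out", "body": {
  "linear": [
    [-0.5, 3, 0],
    [-0.5, 5, 0],
    [-0.5, 5, 0],
    [-0.5, 5, 0],
    [-0.5, 5, 0]
  ],
  "roll": [0, 0, 0, 0, 0],
  "fingers": [0, 0, 0, 0, 0]
}}

```text
time: 12.1
eef_pos: [565.2, 258.3, 167.4]
ee_rot: [0.0, 0.999, 0.045, -0.0]
wrist_force: [-0.4, -1.0, -4.2]
width: 14.9
gripper_force: 35.0
```

Run:
```python
from h import *
y,s=yaw(); print(y,s['time'],s['eef_pos'],s['width'],cyc(s['eef_pos'][:2],0))
c=cam("wrist")
for b in bands(c,31): print(b,cyc(b[2],0))
```

```text
5.213961039693246 12.1 [565.16189019 258.34466214 167.42732317] 14.939398672295667 [35.  -0.8]
((np.float64(32.8), np.float64(106.3)), 3595, array([624.7, 484.4])) [114.8 218.9]
((np.float64(323.5), np.float64(187.7)), 85, array([568.6, 190.5])) [ 32.3 -68.7]
```

{"method": "carry_out", "body": {
  "linear": [
    [0, 0.1, -3],
    [0, 0.1, -6],
    [0, 0.1, -9],
    [0, 0.1, -11],
    [0, 0.1, -11.8]
  ],
  "roll": [0, 0, 0, 0, 0],
  "fingers": [0, 0, 0, 0, 0]
}}

```text
time: 12.65
eef_pos: [564.1, 258.8, 47.2]
ee_rot: [0.001, 0.999, 0.045, -0.002]
wrist_force: [0.3, 0.3, -3.6]
width: 14.7
gripper_force: 35.0
```

{"method": "carry_out", "body": {
  "linear": [
    [0, 0, -0.3],
    [0, 0, -0.6],
    [0, 0, -0.9],
    [0, 0, -0.9],
    [0, 0, -0.9]
  ],
  "roll": [0, 0, 0, 0, 0],
  "fingers": [0, 0, 0, 0, 0]
}}

```text
time: 13.15
eef_pos: [565.3, 260.9, 41.1]
ee_rot: [-0.0, 0.999, 0.046, 0.0]
wrist_force: [-0.1, -0.2, -3.1]
width: 14.8
gripper_force: 35.0
```

{"method": "carry_out", "body": {
  "linear": [
    [0, 0, 0],
    [0, 0, 0],
    [0, 0, 0],
    [0, 0, 0],
    [0, 0, 0]
  ],
  "roll": [0, 0, 0, 0, 0],
  "fingers": [0.4, 0.5, 0.5, 0.5, 0.5]
}}

```text
time: 13.65
eef_pos: [565.1, 260.8, 40.7]
ee_rot: [-0.0, 0.999, 0.046, 0.0]
wrist_force: [-0.9, -0.8, -1.1]
width: 41.9
gripper_force: 0.0
```

{"method": "carry_out", "body": {
  "linear": [
    [0, 0, 4],
    [0, 0, 8],
    [0, 0, 12],
    [0, 0, 15],
    [0, -3, 18]
  ],
  "roll": [0, 0, 0, 0, 0],
  "fingers": [0.5, 0.5, 0.5, 0.5, 0.5]
}}

```text
time: 14.15
eef_pos: [563.8, 234.9, 222.5]
ee_rot: [-0.002, 0.999, 0.049, 0.0]
wrist_force: [0.9, 0.5, -0.0]
width: 43.4
gripper_force: 0.0
```

Run:
```python
from h import *
c=cam("wrist");y,s=yaw(); print(y,s['time'],s['eef_pos'],s['width'],s['gripper_force'])
for b in bands(c,33): print('w',b,cyc(b[2],0))
sc=cam("scene")
for b in bands(sc,31): 
  if b[2][1]<300: print('s',b)
```

```text
5.208863378483026 14.2 [567.31044046 227.47155224 227.47454229] 43.39692675667839 0.0
w ((np.float64(41.0), np.float64(99.8)), 3440, array([627.1, 495. ])) [118.2 229.2]
w ((np.float64(238.7), np.float64(170.7)), 50, array([565.8, 259.6])) [35.8  0.4]
w ((np.float64(296.9), np.float64(172.8)), 23, array([570.2, 188.9])) [ 33.8 -70.4]
s ((np.float64(319.5), np.float64(170.3)), 10, array([567.7, 260.5]))
s ((np.float64(112.2), np.float64(200.4)), 11, array([ 240.3, -275.2]))
s ((np.float64(161.1), np.float64(275.6)), 16, array([ 547.7, -318.4]))
s ((np.float64(264.8), np.float64(298.5)), 430, array([ 764. , -180.7]))
```

{"method": "carry_out", "body": {
  "linear": [
    [0, -5, 0],
    [0, -10, 0],
    [0, -15, 0],
    [0, -20, 0],
    [0, -25, 0]
  ],
  "roll": [-3, -6, -8, -8, -8],
  "fingers": [0.5, 0.5, 0.5, 0.5, 0.5]
}}

```text
time: 14.75
eef_pos: [564.5, -21.0, 220.1]
ee_rot: [0.0, 1.0, -0.024, -0.0]
wrist_force: [0.7, -0.6, -0.3]
width: 43.4
gripper_force: 0.0
```

{"method": "carry_out", "body": {
  "linear": [
    [0, -5, 0],
    [0, -10, 0],
    [-0.5, -15, 0],
    [-1, -20, -2],
    [-1.8, -25, -4]
  ],
  "roll": [0, 0, 0, 0, 0],
  "fingers": [0.5, 0.5, 0.5, 0.5, 0.5]
}}

```text
time: 15.25
eef_pos: [548.1, -263.0, 183.2]
ee_rot: [0.0, 1.0, -0.024, 0.0]
wrist_force: [0.1, 0.6, -0.1]
width: 43.6
gripper_force: 0.0
```

{"method": "carry_out", "body": {
  "linear": [
    [0, -3, -4],
    [0, -5, -7],
    [0, -5, -7.5],
    [0, -5, -7.5],
    [0, -5, -7.5]
  ],
  "roll": [0, 0, 0, 0, 0],
  "fingers": [0.5, 0.5, 0.5, 0.5, 0.5]
}}

```text
time: 15.75
eef_pos: [549.4, -309.8, 109.8]
ee_rot: [-0.0, 1.0, -0.023, 0.001]
wrist_force: [-0.3, 0.8, 0.4]
width: 43.5
gripper_force: 0.0
```

Run:
```python
from h import *
c=near(); save(c,'w5.png')
```

```text
yaw -2.6 15.8 [ 549.7 -309.9  110.4] 43.6
band ((np.float64(261.1), np.float64(201.7)), 9, array([ 550.6, -312.3]))
band ((np.float64(269.2), np.float64(206.3)), 89, array([ 546.3, -318.9]))
```

View pics/w5.png

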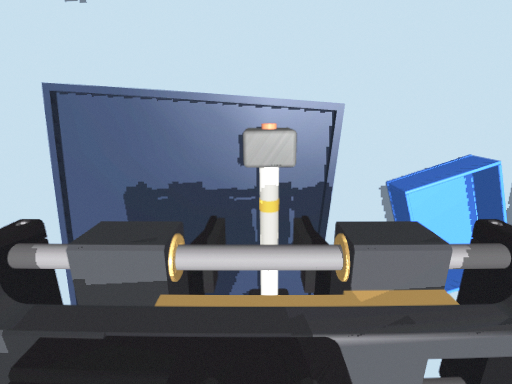

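Black band at (269,206), about 8 mm right of the finger centre; the tool is aligned.

{"method": "carry_out", "body": {
  "linear": [
    [-0.3, -0.8, -3],
    [-0.3, -0.8, -5.5],
    [-0.3, -0.8, -7.6],
    [-0.3, -0.8, -7.6],
    [-0.3, -0.8, -7.6]
  ],
  "roll": [0, 0, 0, 0, 0],
  "fingers": [0.5, 0.5, 0.5, 0.5, 0.5]
}}

```text
time: 16.3
eef_pos: [546.3, -318.7, 34.3]
ee_rot: [0.0, 1.0, -0.023, 0.001]
wrist_force: [0.7, 0.5, 1.0]
width: 43.5
gripper_force: 0.0
```

{"method": "carry_out", "body": {
  "linear": [
    [0, 0, 0],
    [0, 0, 0],
    [0, 0, 0],
    [0, 0, 0],
    [0, 0, 0]
  ],
  "roll": [0, 0, 0, 0, 0],
  "fingers": [0, 0, 0, 0, 0]
}}

```text
time: 16.8
eef_pos: [545.4, -319.2, 33.2]
ee_rot: [0.0, 1.0, -0.024, 0.0]
wrist_force: [-0.3, 0.7, 3.1]
width: 14.7
gripper_force: 35.0
```

{"method": "carry_out", "body": {
  "linear": [
    [0, 0, 1],
    [0, 0, 3],
    [0, 0, 5],
    [0, 0, 9],
    [0, 2, 13]
  ],
  "roll": [0, 0, 0, 0, 0],
  "fingers": [0, 0, 0, 0, 0]
}}

```text
time: 17.3
eef_pos: [543.6, -301.8, 163.6]
ee_rot: [0.0, 1.0, -0.026, -0.001]
wrist_force: [0.9, -0.5, -2.4]
width: 15.1
gripper_force: 35.0
```

{"method": "carry_out", "body": {
  "linear": [
    [0, 4, 0],
    [0, 8, 0],
    [0, 12, 0],
    [0, 16, 0],
    [0, 20, 0]
  ],
  "roll": [2, 4, 6, 8, 8],
  "fingers": [0, 0, 0, 0, 0]
}}

```text
time: 17.8
eef_pos: [544.7, -97.7, 163.1]
ee_rot: [0.0, 0.999, 0.047, -0.0]
wrist_force: [-0.0, -0.4, -2.1]
width: 14.8
gripper_force: 35.0
```

{"method": "carry_out", "body": {
  "linear": [
    [0, 5, 0],
    [0, 10, 0],
    [0, 15, 0],
    [0, 20, 0],
    [0, 25, 0]
  ],
  "roll": [0, 0, 0, 0, 0],
  "fingers": [0, 0, 0, 0, 0]
}}

```text
time: 18.3
eef_pos: [544.7, 152.4, 163.2]
ee_rot: [0.0, 0.999, 0.046, 0.0]
wrist_force: [0.5, 0.7, -2.6]
width: 14.9
gripper_force: 35.0
```

{"method": "carry_out", "body": {
  "linear": [
    [0, 4, 0],
    [0, 8, 0],
    [0, 12, 0],
    [0, 16, 0],
    [0, 16, 0]
  ],
  "roll": [0, 0, 0, 0, 0],
  "fingers": [0, 0, 0, 0, 0]
}}

```text
time: 18.8
eef_pos: [542.6, 317.7, 163.1]
ee_rot: [-0.002, 0.999, 0.05, -0.001]
wrist_force: [-0.5, 0.2, -3.1]
width: 15.0
gripper_force: 35.0
```

Run:
```python
from h import *
y,s=yaw(); print(y,s['time'],s['eef_pos'],s['width'],cyc(s['eef_pos'][:2],0))
a=np.radians(5.2); print('target',530.2+27*np.cos(a)-68*np.sin(a),256+27*np.sin(a)+68*np.cos(a))
sc=cam("scene")
for b in bands(sc,31):
  if b[2][1]<400: print('s',b,cyc(b[2],0))
```

```text
5.735574691563928 18.8 [542.57360802 317.71811156 163.07564094] 14.981857900476822 [17.9 60.3]
target 550.9258633091822 326.1672187712261
s ((np.float64(319.5), np.float64(170.2)), 11, array([567.4, 260.9])) [37.5  1.5]
s ((np.float64(305.8), np.float64(181.3)), 9, array([570.9, 190.8])) [ 34.6 -68.6]
s ((np.float64(112.2), np.float64(200.4)), 11, array([ 240.3, -275.2])) [-336.9 -502.7]
s ((np.float64(264.8), np.float64(298.5)), 430, array([ 764. , -180.7])) [ 193.3 -456.1]
```

{"method": "carry_out", "body": {
  "linear": [
    [0.6, 1, -1],
    [0.6, 1, -3],
    [0.6, 1, -6],
    [0.6, 1, -8],
    [0.6, 1, -8]
  ],
  "roll": [0, 0, 0, 0, 0],
  "fingers": [0, 0, 0, 0, 0]
}}

```text
time: 19.35
eef_pos: [550.0, 318.1, 79.0]
ee_rot: [0.002, 0.999, 0.045, -0.003]
wrist_force: [0.0, -0.4, -2.3]
width: 14.8
gripper_force: 35.0
```

{"method": "carry_out", "body": {
  "linear": [
    [0, 0, 0],
    [0, 0, 0],
    [0, 0, 0]
  ],
  "roll": [0, 0, 0],
  "fingers": [0, 0, 0]
}}

```text
time: 19.65
eef_pos: [552.1, 321.1, 84.2]
ee_rot: [-0.0, 0.999, 0.046, 0.001]
wrist_force: [0.5, -0.3, -2.6]
width: 15.0
gripper_force: 35.0
```

{"method": "carry_out", "body": {
  "linear": [
    [-0.1, 0.4, -1],
    [-0.1, 0.4, -2.5],
    [-0.1, 0.4, -3.8],
    [-0.1, 0.4, -4.3],
    [-0.1, 0.4, -4.8]
  ],
  "roll": [0, 0, 0, 0, 0],
  "fingers": [0, 0, 0, 0, 0]
}}

```text
time: 20.15
eef_pos: [549.5, 324.3, 34.8]
ee_rot: [0.001, 0.999, 0.046, -0.001]
wrist_force: [-17.8, -12.8, 46.3]
width: 14.8
gripper_force: 35.0
```

{"method": "carry_out", "body": {
  "linear": [
    [0, 0, 0],
    [0, 0, 0],
    [0, 0, 0]
  ],
  "roll": [0, 0, 0],
  "fingers": [0, 0, 0]
}}

```text
time: 20.45
eef_pos: [550.3, 324.9, 35.1]
ee_rot: [-0.0, 0.999, 0.046, 0.0]
wrist_force: [-3.4, -1.4, 3.7]
width: 14.8
gripper_force: 35.0
```

Touched down a little early, a brief 46 N at the wrist that has now settled. Release and retreat.

{"method": "carry_out", "body": {
  "linear": [
    [0, 0, 0],
    [0, 0, 0],
    [0, 0, 0],
    [0, 0, 0],
    [0, 0, 0]
  ],
  "roll": [0, 0, 0, 0, 0],
  "fingers": [0.4, 0.5, 0.5, 0.5, 0.5]
}}

```text
time: 20.95
eef_pos: [550.3, 324.8, 34.7]
ee_rot: [-0.0, 0.999, 0.046, 0.0]
wrist_force: [-0.4, -0.2, -0.1]
width: 41.5
gripper_force: 0.0
```

{"method": "carry_out", "body": {
  "linear": [
    [0, 0, 4],
    [0, 0, 8],
    [0, 0, 12],
    [0, 0, 15],
    [0, -3, 18]
  ],
  "roll": [0, 0, 0, 0, 0],
  "fingers": [0.5, 0.5, 0.5, 0.5, 0.5]
}}

```text
time: 21.45
eef_pos: [548.8, 298.8, 216.5]
ee_rot: [-0.002, 0.999, 0.049, 0.0]
wrist_force: [0.5, -0.6, -0.2]
width: 43.9
gripper_force: 0.0
```

{"method": "carry_out", "body": {
  "linear": [
    [0, -5, 0],
    [0, -10, 0],
    [0, -15, 0],
    [0, -15, 0],
    [0, -15, 0]
  ],
  "roll": [0, 0, 0, 0, 0],
  "fingers": [0.7, 0.7, 0.7, 0.7, 0.7]
}}

```text
time: 21.95
eef_pos: [550.5, 143.3, 215.0]
ee_rot: [0.0, 0.999, 0.045, 0.0]
wrist_force: [-0.9, 1.9, 0.0]
width: 60.5
gripper_force: 0.0
```

Run:
```python
from h import *
c=cam("wrist");y,s=yaw(); print(y,s['time'],s['eef_pos'],s['width'])
for b in bands(c,33): print('w',b,cyc(b[2],0))
for b in blobs(c,(0,170,80),(5,255,255),60): print('red',b,ray(c,[b[0]],75)[0,:2].round(1))
save(c,'w6.png')
```

```text
5.275607559592748 22.0 [550.22972703 145.1630718  214.96253884] 60.152957088311695
w ((np.float64(95.7), np.float64(149.2)), 65, array([565.3, 336.2])) [42.2 76.7]
w ((np.float64(160.7), np.float64(154.4)), 55, array([565.7, 259.5])) [35.7  0.3]
w ((np.float64(219.0), np.float64(156.5)), 56, array([569.2, 191.1])) [ 33.  -68.2]
red ((np.float64(394.8), np.float64(139.7)), 763, (375, 127, 39, 26)) [609.3  10.2]
red ((np.float64(171.6), np.float64(237.1)), 163, (160, 230, 27, 14)) [481.9 233.6]
```

View pics/w6.png

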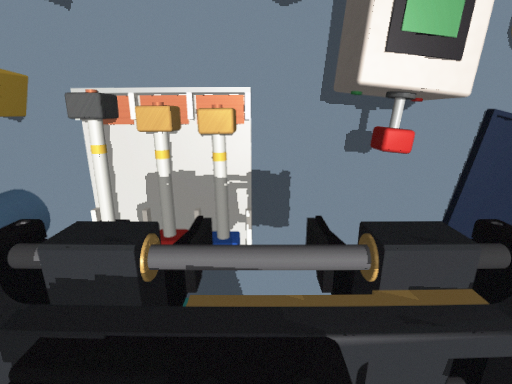

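Wrist: blue (219,157) and red (163,155) sit well. The black probe (97,149) has shifted towards the end wall and turned, so I'll look closer.

Run:
```python
from h import *
c=cam("scene"); d=cam("side")
a=cv2.resize(c['frame'][125:210,250:370],None,fx=3.3,fy=3.3,interpolation=2); b=cv2.resize(d['frame'][180:300,105:245],(400,a.shape[0]),interpolation=2)
cv2.imwrite('pics/q.png',cv2.cvtColor(np.hstack([a,b]),cv2.COLOR_RGB2BGR))
```

```text
(no output)
```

View pics/q.png

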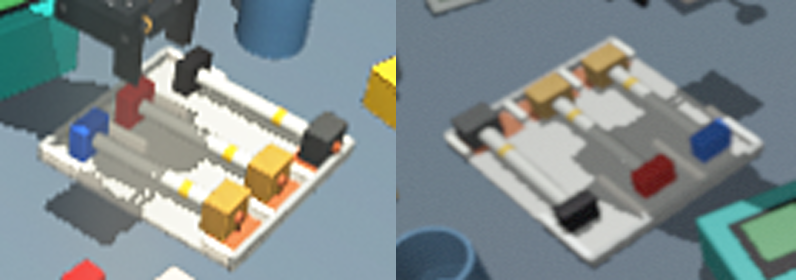

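```bash
cat >> h.py <<'E'
def tri(c,p,d,q):
    "triangulate one pixel seen in two cameras"
    f=lambda k,x: cv2.undistortPoints(np.array(x,float).reshape(1,1,2),np.array(k['mtx']),np.array(k['dist_coeffs'])).reshape(2,1)
    X=cv2.triangulatePoints(np.array(c['world_to_cam'])[:3],np.array(d['world_to_cam'])[:3],f(c,p),f(d,q)); return (X[:3]/X[3]).ravel()
E
python3 - <<'E'
from h import *
c=cam("scene"); d=cam("side"); w=cam("wrist")
def yb(k,win): return [b for b in blobs(k,(23,90,90),(36,255,255),4) if win[0]<b[0][0]<win[2] and win[1]<b[0][1]<win[3]]
S=yb(c,(300,150,350,190)); D=yb(d,(130,200,210,260)); W=yb(w,(80,140,240,170))
for n,x in(('S',S),('D',D),('W',W)): print(n,[(b[0],b[1]) for b in x])
for z in (33,30): 
  for n,k,x in(('S',c,S),('D',d,D),('W',w,W)): print(n,z,[cyc(ray(k,[b[0]],z)[0,:2],0).tolist() for b in x])
E
```

```text
S [((np.float64(334.0), np.float64(159.6)), 12), ((np.float64(319.2), np.float64(170.6)), 14), ((np.float64(331.9), np.float64(172.7)), 56), ((np.float64(305.7), np.float64(181.2)), 12), ((np.float64(318.7), np.float64(183.8)), 56)]
D [((np.float64(186.3), np.float64(214.9)), 10), ((np.float64(166.5), np.float64(228.7)), 11), ((np.float64(142.4), np.float64(243.7)), 11)]
W [((np.float64(98.7), np.float64(148.0)), 89), ((np.float64(163.7), np.float64(153.4)), 81), ((np.float64(221.8), np.float64(155.9)), 72)]
S 33 [[45.0, 73.7], [38.9, -2.8], [74.1, 15.4], [35.2, -70.3], [71.2, -53.7]]
D 33 [[34.3, -65.4], [36.8, 3.2], [44.2, 79.0]]
W 33 [[42.2, 76.3], [35.9, 0.0], [33.1, -68.0]]
S 30 [[43.4, 77.1], [37.3, 0.3], [72.6, 18.6], [33.6, -67.5], [69.7, -50.8]]
D 30 [[36.3, -66.6], [38.7, 2.3], [46.1, 78.2]]
W 30 [[41.8, 78.1], [35.4, 1.1], [32.6, -67.6]]
```

At the same height all views agree: black lies flat at about (44, 77) in the cradle frame, within limits, with the same heading as the others. Next, the knob.

{"method": "carry_out", "body": {
  "linear": [
    [2, -4, 0],
    [4, -8, -1],
    [5.7, -12, -3],
    [5.7, -13.5, -6],
    [5.7, -13.5, -9]
  ],
  "roll": [-1, -2, -3, -4, -4],
  "fingers": [0.7, 0.7, 0.7, 0.7, 0.7]
}}

```text
time: 22.75
eef_pos: [607.9, 6.5, 123.6]
ee_rot: [0.001, 1.0, 0.009, 0.0]
wrist_force: [0.0, -0.3, 0.6]
width: 60.9
gripper_force: 0.0
```

Run:
```python
from h import *
c=cam("wrist");y,s=yaw(); print(y,s['time'],s['eef_pos'],s['width'])
for b in blobs(c,(0,170,60),(5,255,255),60): print('red',b,ray(c,[b[0]],72)[0,:2].round(1))
```

```text
1.1841498711270038 22.8 [604.78215254   8.32657565 118.13175672] 61.104246564787466
red ((np.float64(255.8), np.float64(211.4)), 1534, (234, 190, 44, 41)) [610.6   8.2]
```

{"method": "carry_out", "body": {
  "linear": [
    [0, 0, -3],
    [0, 0, -5],
    [0, 0, -5.5],
    [0, 0, -5.5],
    [0, 0, -5.5]
  ],
  "roll": [0, 0, 0, 0, 0],
  "fingers": [0.7, 0.7, 0.7, 0.7, 0.7]
}}

```text
time: 23.3
eef_pos: [608.1, 10.4, 71.2]
ee_rot: [-0.0, 1.0, 0.012, 0.001]
wrist_force: [0.2, -0.3, 1.8]
width: 61.2
gripper_force: 0.0
```

{"method": "carry_out", "body": {
  "linear": [
    [0, 0, 0],
    [0, 0, 0],
    [0, 0, 0],
    [0, 0, 0],
    [0, 0, 0]
  ],
  "roll": [0, 0, 0, 0, 0],
  "fingers": [0.2, 0.2, 0.2, 0.2, 0.2]
}}

```text
time: 23.8
eef_pos: [607.3, 8.9, 70.0]
ee_rot: [0.0, 1.0, 0.011, 0.0]
wrist_force: [-1.3, -0.9, 1.9]
width: 32.0
gripper_force: 35.0
```

{"method": "carry_out", "body": {
  "linear": [
    [-1, 0, 0],
    [-2, 0, 0],
    [-3, 0, 0],
    [-4, 0, 0],
    [-4.4, 0, 0]
  ],
  "roll": [0, 0, 0, 0, 0],
  "fingers": [0.2, 0.2, 0.2, 0.2, 0.2]
}}

```text
time: 24.3
eef_pos: [563.7, 9.1, 70.0]
ee_rot: [0.0, 1.0, 0.011, 0.001]
wrist_force: [7.2, -2.7, -5.5]
width: 31.6
gripper_force: 35.0
```

{"method": "carry_out", "body": {
  "linear": [
    [-0.1, 0, 0],
    [-0.2, 0, 0],
    [-0.2, 0, 0],
    [-0.2, 0, 0],
    [-0.2, 0, 0]
  ],
  "roll": [0, 0, 0, 0, 0],
  "fingers": [0.2, 0.2, 0.2, 0.2, 0.2]
}}

```text
time: 24.8
eef_pos: [562.4, 9.1, 70.0]
ee_rot: [0.0, 1.0, 0.011, 0.001]
wrist_force: [6.6, -2.6, -4.8]
width: 31.9
gripper_force: 35.0
```

{"method": "carry_out", "body": {
  "linear": [
    [-0.2, 0, 0],
    [-0.2, 0, 0],
    [-0.2, 0, 0],
    [-0.2, 0, 0],
    [-0.2, 0, 0]
  ],
  "roll": [0, 0, 0, 0, 0],
  "fingers": [0.2, 0.2, 0.2, 0.2, 0.2]
}}

```text
time: 25.3
eef_pos: [562.0, 9.1, 70.1]
ee_rot: [-0.0, 1.0, 0.011, 0.003]
wrist_force: [14.9, -1.8, -11.9]
width: 31.5
gripper_force: 35.0
```

{"method": "carry_out", "body": {
  "linear": [
    [0, 0, 0],
    [0, 0, 0],
    [0, 0, 0],
    [0, 0, 0],
    [0, 0, 0]
  ],
  "roll": [0, 0, 0, 0, 0],
  "fingers": [0.2, 0.2, 0.2, 0.2, 0.2]
}}

```text
time: 25.8
eef_pos: [562.0, 9.1, 70.1]
ee_rot: [-0.0, 1.0, 0.011, 0.003]
wrist_force: [15.7, -1.5, -11.9]
width: 31.8
gripper_force: 35.0
```

{"method": "carry_out", "body": {
  "linear": [
    [0, 0, 0],
    [0, 0, 0],
    [0, 0, 0],
    [0, 0, 0],
    [0, 0, 0]
  ],
  "roll": [0, 0, 0, 0, 0],
  "fingers": [0.2, 0.2, 0.2, 0.2, 0.2]
}}

```text
time: 26.3
eef_pos: [562.0, 9.1, 70.2]
ee_rot: [-0.0, 1.0, 0.011, 0.003]
wrist_force: [15.5, -0.3, -10.5]
width: 31.9
gripper_force: 35.0
```

At the stop (force rising). I'll guide it back in, then release.

{"method": "carry_out", "body": {
  "linear": [
    [1.2, 0, 0],
    [2.4, 0, 0],
    [3.6, 0, 0],
    [4.4, 0, 0],
    [4.7, 0, 0]
  ],
  "roll": [0, 0, 0, 0, 0],
  "fingers": [0.2, 0.2, 0.2, 0.2, 0.2]
}}

```text
time: 26.8
eef_pos: [607.4, 9.0, 69.9]
ee_rot: [0.0, 1.0, 0.011, 0.001]
wrist_force: [-6.1, -3.6, 3.1]
width: 31.7
gripper_force: 35.0
```

{"method": "carry_out", "body": {
  "linear": [
    [0, 0, 0],
    [0, 0, 0],
    [0, 0, 0],
    [0, 0, 0],
    [0, 0, 0]
  ],
  "roll": [0, 0, 0, 0, 0],
  "fingers": [0.5, 0.7, 0.7, 0.7, 0.7]
}}

```text
time: 27.3
eef_pos: [606.0, 10.1, 69.8]
ee_rot: [-0.0, 1.0, 0.011, -0.0]
wrist_force: [0.2, 0.3, 0.7]
width: 59.1
gripper_force: 0.0
```

{"method": "carry_out", "body": {
  "linear": [
    [0, 0, 4],
    [0, 0, 8],
    [0, 0, 12],
    [-1, 4, 15],
    [-2, 8, 15]
  ],
  "roll": [0, 0, 0, 2, 4],
  "fingers": [0.7, 0.7, 0.6, 0.5, 0.5]
}}

```text
time: 27.8
eef_pos: [588.2, 89.9, 224.7]
ee_rot: [-0.0, 0.999, 0.045, 0.004]
wrist_force: [0.9, 1.7, -0.5]
width: 46.9
gripper_force: 0.0
```

{"method": "carry_out", "body": {
  "linear": [
    [0, 4, 0],
    [0, 7, 0],
    [0, 7, 0],
    [0, 7, 0]
  ],
  "roll": [0, 0, 0, 0],
  "fingers": [0.5, 0.5, 0.5, 0.5]
}}

```text
time: 28.2
eef_pos: [586.0, 160.3, 219.6]
ee_rot: [0.0, 0.999, 0.047, -0.0]
wrist_force: [0.1, -1.3, -0.0]
width: 43.7
gripper_force: 0.0
```

Run:
```python
from h import *
c=cam("wrist");y,s=yaw(); print(y,s['time'],s['eef_pos'],s['width'])
for b in bands(c,33): print('w',b,cyc(b[2],0))
for b in blobs(c,(0,170,80),(5,255,255),60): print('red',b,ray(c,[b[0]],75)[0,:2].round(1))
```

```text
5.274707656928474 28.25 [586.25297724 158.97716595 219.56903414] 43.774753408624626
w ((np.float64(6.0), np.float64(123.8)), 545, array([619.6, 462.4])) [107.7 197.4]
w ((np.float64(113.5), np.float64(178.0)), 40, array([565.3, 336.1])) [42.2 76.6]
red ((np.float64(401.9), np.float64(174.0)), 690, (382, 160, 38, 27)) [610.3   9.4]
```

{"method": "carry_out", "body": {
  "linear": [
    [-1, 2, -3],
    [-1.6, 3.2, -6],
    [-1.6, 3.2, -9.5],
    [-1.6, 3.2, -11],
    [-1.6, 3.2, -11]
  ],
  "roll": [0, 0, 0, 0, 0],
  "fingers": [0.5, 0.5, 0.5, 0.5, 0.5]
}}

```text
time: 28.75
eef_pos: [569.4, 189.6, 107.7]
ee_rot: [0.001, 0.999, 0.045, -0.002]
wrist_force: [0.1, -0.4, -0.6]
width: 43.5
gripper_force: 0.0
```

Run:
```python
from h import *
c=near()
```

```text
yaw 5.2 28.8 [570.5 190.3 109.6] 43.8
```

Run:
```python
from h import *
c=cam("wrist"); y,s=yaw(); print(s['eef_pos'])
for b in blobs(c,(22,70,50),(36,255,255),10):
    P=ray(c,[b[0]],33)[0,:2]
    if np.linalg.norm(P-s['eef_pos'][:2])<90: print(b,P.round(1),cyc(P,0))
```

```text
[571.1720026  190.9160096  110.85515989]
((np.float64(173.8), np.float64(147.9)), 403, (149, 139, 38, 30)) [610.3 260. ] [80.1 -3.3]
((np.float64(256.1), np.float64(156.2)), 1390, (231, 141, 49, 32)) [609.5 195.5] [ 73.5 -67.5]
((np.float64(175.3), np.float64(201.3)), 216, (165, 194, 21, 14)) [566.5 258.4] [36.3 -0.9]
((np.float64(255.9), np.float64(204.8)), 212, (246, 198, 20, 14)) [569.4 192.1] [ 33.3 -67.2]
```

{"method": "carry_out", "body": {
  "linear": [
    [-0.1, 0.1, -3],
    [-0.1, 0.1, -5],
    [-0.1, 0.1, -7.2],
    [-0.1, 0.1, -7.4],
    [-0.1, 0.1, -7.4]
  ],
  "roll": [0, 0, 0, 0, 0],
  "fingers": [0.5, 0.5, 0.5, 0.5, 0.5]
}}

```text
time: 29.35
eef_pos: [570.1, 192.7, 37.1]
ee_rot: [-0.0, 0.999, 0.046, 0.001]
wrist_force: [0.2, 0.8, 0.4]
width: 43.5
gripper_force: 0.0
```

{"method": "carry_out", "body": {
  "linear": [
    [0, 0, 0],
    [0, 0, 0],
    [0, 0, 0],
    [0, 0, 0],
    [0, 0, 0]
  ],
  "roll": [0, 0, 0, 0, 0],
  "fingers": [0, 0, 0, 0, 0]
}}

```text
time: 29.85
eef_pos: [569.4, 192.8, 36.2]
ee_rot: [0.0, 0.999, 0.046, 0.0]
wrist_force: [-0.2, -0.7, 3.1]
width: 15.0
gripper_force: 35.0
```

{"method": "carry_out", "body": {
  "linear": [
    [0, 0, 1],
    [0, 0, 3],
    [0, 0, 5],
    [0, 0, 9],
    [0, -1, 13]
  ],
  "roll": [0, 0, 0, 0, 0],
  "fingers": [0, 0, 0, 0, 0]
}}

```text
time: 30.35
eef_pos: [567.9, 184.1, 166.7]
ee_rot: [-0.0, 0.999, 0.047, -0.001]
wrist_force: [0.6, 0.1, -3.2]
width: 14.9
gripper_force: 35.0
```

{"method": "carry_out", "body": {
  "linear": [
    [0, -4, 0],
    [0, -8, 0],
    [0, -12, 0],
    [0, -16, 0],
    [0, -20, 0]
  ],
  "roll": [-2, -4, -6, -9, -12],
  "fingers": [0, 0, 0, 0, 0]
}}

```text
time: 30.85
eef_pos: [568.6, -18.7, 166.0]
ee_rot: [-0.0, 0.998, -0.059, -0.0]
wrist_force: [1.7, -0.1, -4.0]
width: 14.9
gripper_force: 35.0
```

{"method": "carry_out", "body": {
  "linear": [
    [0, -5, 0],
    [0, -9, 0],
    [0, -13, 0],
    [0, -16.2, 0],
    [0, -16.2, 0]
  ],
  "roll": [0, 0, 0, 0, 0],
  "fingers": [0, 0, 0, 0, 0]
}}

```text
time: 31.35
eef_pos: [567.7, -185.6, 165.6]
ee_rot: [0.001, 0.998, -0.062, -0.001]
wrist_force: [0.1, -0.7, -5.0]
width: 15.2
gripper_force: 35.0
```

{"method": "carry_out", "body": {
  "linear": [
    [0, 0, 0],
    [0, 0, 0]
  ],
  "roll": [0, 0],
  "fingers": [0, 0]
}}

```text
time: 31.55
eef_pos: [569.2, -177.6, 165.7]
ee_rot: [-0.001, 0.998, -0.058, -0.0]
wrist_force: [-0.1, 0.2, -3.7]
width: 14.9
gripper_force: 35.0
```

Run:
```python
from h import *
c=cam("wrist"); y,s=yaw(); print(y,s['time'],s['eef_pos'],s['width'],s['wrist_force'])
save(c,'w7.png'); np.savez('w7.npz',**{k:np.array(v) for k,v in c.items()})
```

```text
-6.582769681559691 31.6 [ 569.3216322  -177.51034298  165.80081893] 15.096930314504233 [ 0.04733933 -0.47222634 -3.18198679]
```

View pics/w7.png

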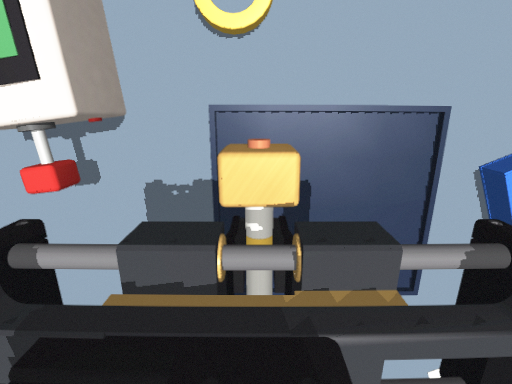

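Wrist: blue held; the tray's far rim corners are at (210,106) and (450,107), so I'll check the tray centre from those.

Run:
```python
from h import *
c=dict(np.load('w7.npz')); P=ray(c,[(210,106),(450,107)],12)[:,:2]; v=(P[0]-P[1]); L=np.linalg.norm(v); v/=L; x=np.array([v[1],-v[0]])
o=P.mean(0)-113.5*x; print(P.round(1),L.round(1),'yaw',np.degrees(np.arctan2(x[1],x[0])).round(1),'mid',o.round(1))
t=lambda a,b:(o+a*x+b*v).round(1)
print('blue',t(35,72),'red',t(35,0),'black',t(27,-72)); q=np.array([569.3,-177.5])-o; print('now',q@x,q@v)
```

```text
[[ 653.5 -138. ]
 [ 625.2 -384. ]] 247.7 yaw -6.6 mid [ 526.6 -248. ]
blue [ 569.6 -180.5] red [ 561.3 -252. ] black [ 545.1 -322.6]
now 34.38990136610066 74.9530781010203
```

{"method": "carry_out", "body": {
  "linear": [
    [0, -0.1, -3],
    [0, -0.1, -6],
    [0, -0.1, -9],
    [0, -0.1, -11],
    [0, -0.1, -12]
  ],
  "roll": [0, 0, 0, 0, 0],
  "fingers": [0, 0, 0, 0, 0]
}}

```text
time: 32.1
eef_pos: [568.2, -178.5, 43.8]
ee_rot: [-0.001, 0.998, -0.057, -0.001]
wrist_force: [-0.4, 0.1, -3.6]
width: 14.4
gripper_force: 35.0
```

{"method": "carry_out", "body": {
  "linear": [
    [0, 0, -0.3],
    [0, 0, -0.6],
    [0, 0, -1],
    [0, 0, -1],
    [0, 0, -1]
  ],
  "roll": [0, 0, 0, 0, 0],
  "fingers": [0, 0, 0, 0, 0]
}}

```text
time: 32.6
eef_pos: [569.5, -180.3, 36.3]
ee_rot: [0.0, 0.998, -0.059, 0.0]
wrist_force: [0.1, -0.4, -2.8]
width: 15.1
gripper_force: 35.0
```

{"method": "carry_out", "body": {
  "linear": [
    [0, 0, 0],
    [0, 0, 0],
    [0, 0, 0],
    [0, 0, 0],
    [0, 0, 0]
  ],
  "roll": [0, 0, 0, 0, 0],
  "fingers": [0.4, 0.5, 0.5, 0.5, 0.5]
}}

```text
time: 33.1
eef_pos: [569.4, -180.2, 35.9]
ee_rot: [-0.0, 0.998, -0.058, 0.0]
wrist_force: [0.7, -0.9, 0.4]
width: 41.4
gripper_force: 0.0
```

{"method": "carry_out", "body": {
  "linear": [
    [0, 0, 4],
    [0, 0, 8],
    [0, 0, 12],
    [0, 2, 15],
    [0, 6, 18]
  ],
  "roll": [0, 0, 0, 0, 0],
  "fingers": [0.5, 0.5, 0.5, 0.5, 0.5]
}}

```text
time: 33.6
eef_pos: [568.9, -123.1, 217.3]
ee_rot: [0.001, 0.998, -0.061, 0.0]
wrist_force: [0.7, 0.7, -0.7]
width: 43.5
gripper_force: 0.0
```

{"method": "carry_out", "body": {
  "linear": [
    [0, 5, 0],
    [0, 10, 0],
    [0, 15, 0],
    [0, 20, 0],
    [0, 25, 0]
  ],
  "roll": [3, 6, 9, 12, 12],
  "fingers": [0.5, 0.5, 0.5, 0.5, 0.5]
}}

```text
time: 34.1
eef_pos: [568.9, 131.7, 216.1]
ee_rot: [0.0, 0.999, 0.047, 0.0]
wrist_force: [2.2, -0.2, -0.0]
width: 43.5
gripper_force: 0.0
```

{"method": "carry_out", "body": {
  "linear": [
    [0, 5, -2],
    [0, 10, -5],
    [-0.3, 12.7, -8],
    [-0.3, 12.7, -10.5],
    [-0.3, 12.7, -10.5]
  ],
  "roll": [0, 0, 0, 0, 0],
  "fingers": [0.5, 0.5, 0.5, 0.5, 0.5]
}}

```text
time: 34.6
eef_pos: [563.4, 257.1, 106.8]
ee_rot: [0.001, 0.999, 0.048, -0.003]
wrist_force: [-0.2, -1.0, -0.3]
width: 43.1
gripper_force: 0.0
```

```bash
cat >> h.py <<'E'
def near2(z=33,r=90):
    c=cam("wrist"); c=cam("wrist"); y,s=yaw(); print('yaw',round(y,1),s['time'],s['eef_pos'].round(1),round(s['width'],1))
    for b in blobs(c,(22,70,50),(36,255,255),10):
        P=ray(c,[b[0]],z)[0,:2]
        if np.linalg.norm(P-s['eef_pos'][:2])<r: print(b,P.round(1),cyc(P,0))
    return c
E
python3 - <<'E'
from h import *
near2()
sc=cam("scene")
for b in bands(sc,31):
  if b[2][1]<400: print('s',b)
E
```

```text
yaw 5.3 34.7 [566.5 256.  111.1] 43.3
((np.float64(263.6), np.float64(146.1)), 380, (242, 139, 35, 25)) [612.5 256.4] [82.  -7.1]
((np.float64(237.2), np.float64(141.2)), 12, (235, 140, 6, 4)) [614.4 277. ] [85.8 13.3]
((np.float64(162.0), np.float64(194.5)), 223, (152, 187, 21, 14)) [565.8 335.1] [42.6 75.5]
((np.float64(253.0), np.float64(202.0)), 214, (243, 195, 21, 15)) [566.3 260.6] [36.3  1.3]
s ((np.float64(112.2), np.float64(200.4)), 11, array([ 240.3, -275.2]))
s ((np.float64(210.9), np.float64(249.8)), 15, array([ 570.8, -180.7]))
s ((np.float64(264.9), np.float64(298.5)), 421, array([ 764.2, -180.5]))
```

{"method": "carry_out", "body": {
  "linear": [
    [0, 0.3, -3],
    [0, 0.3, -5],
    [0, 0.3, -7.2],
    [0, 0.3, -7.4],
    [0, 0.3, -7.4]
  ],
  "roll": [0, 0, 0, 0, 0],
  "fingers": [0.5, 0.5, 0.5, 0.5, 0.5]
}}

```text
time: 35.25
eef_pos: [567.3, 259.2, 38.2]
ee_rot: [-0.0, 0.999, 0.045, 0.001]
wrist_force: [-0.2, -0.4, 0.6]
width: 43.7
gripper_force: 0.0
```

{"method": "carry_out", "body": {
  "linear": [
    [0, 0, 0],
    [0, 0, 0],
    [0, 0, 0],
    [0, 0, 0],
    [0, 0, 0]
  ],
  "roll": [0, 0, 0, 0, 0],
  "fingers": [0, 0, 0, 0, 0]
}}

```text
time: 35.75
eef_pos: [566.4, 260.1, 37.3]
ee_rot: [-0.0, 0.999, 0.046, 0.0]
wrist_force: [-1.5, -0.2, 4.0]
width: 14.9
gripper_force: 35.0
```

{"method": "carry_out", "body": {
  "linear": [
    [0, 0, 1],
    [0, 0, 3],
    [0, 0, 5],
    [0, 0, 9],
    [0, -1, 13]
  ],
  "roll": [0, 0, 0, 0, 0],
  "fingers": [0, 0, 0, 0, 0]
}}

```text
time: 36.25
eef_pos: [564.8, 250.9, 167.6]
ee_rot: [-0.0, 0.999, 0.047, -0.001]
wrist_force: [1.0, 0.0, -4.7]
width: 15.1
gripper_force: 35.0
```

{"method": "carry_out", "body": {
  "linear": [
    [0, -4, 0],
    [0, -8, 0],
    [0, -12, 0],
    [0, -16, 0],
    [0, -20, 0]
  ],
  "roll": [-2, -4, -6, -9, -12],
  "fingers": [0, 0, 0, 0, 0]
}}

```text
time: 36.75
eef_pos: [565.5, 48.1, 167.0]
ee_rot: [0.0, 0.998, -0.059, -0.0]
wrist_force: [0.2, -0.5, -4.1]
width: 15.1
gripper_force: 35.0
```

{"method": "carry_out", "body": {
  "linear": [
    [0, -5, 0],
    [0, -10, 0],
    [0, -15, 0],
    [0, -20, 0],
    [0, -25, 0]
  ],
  "roll": [0, 0, 0, 0, 0],
  "fingers": [0, 0, 0, 0, 0]
}}

```text
time: 37.25
eef_pos: [565.5, -202.0, 167.0]
ee_rot: [-0.0, 0.998, -0.058, -0.0]
wrist_force: [1.3, 0.3, -3.8]
width: 14.9
gripper_force: 35.0
```

{"method": "carry_out", "body": {
  "linear": [
    [-0.4, -3, 0],
    [-0.4, -5, 0],
    [-0.4, -5, 0],
    [-0.4, -5, 0],
    [-0.4, -5, 0]
  ],
  "roll": [0, 0, 0, 0, 0],
  "fingers": [0, 0, 0, 0, 0]
}}

```text
time: 37.75
eef_pos: [562.4, -248.6, 166.8]
ee_rot: [-0.0, 0.998, -0.058, -0.0]
wrist_force: [-0.7, 0.5, -4.4]
width: 14.8
gripper_force: 35.0
```

{"method": "carry_out", "body": {
  "linear": [
    [0, -0.3, -3],
    [0, -0.3, -6],
    [0, -0.3, -9],
    [0, -0.3, -11],
    [0, -0.3, -12]
  ],
  "roll": [0, 0, 0, 0, 0],
  "fingers": [0, 0, 0, 0, 0]
}}

```text
time: 38.25
eef_pos: [561.4, -251.2, 44.8]
ee_rot: [-0.001, 0.998, -0.057, -0.001]
wrist_force: [0.3, -0.1, -3.7]
width: 15.0
gripper_force: 35.0
```

{"method": "carry_out", "body": {
  "linear": [
    [0, 0, -0.3],
    [0, 0, -0.6],
    [0, 0, -1.1],
    [0, 0, -1.1],
    [0, 0, -1.1]
  ],
  "roll": [0, 0, 0, 0, 0],
  "fingers": [0, 0, 0, 0, 0]
}}

```text
time: 38.75
eef_pos: [562.4, -253.4, 36.2]
ee_rot: [0.0, 0.998, -0.059, 0.0]
wrist_force: [-0.3, -0.4, -4.3]
width: 14.9
gripper_force: 35.0
```

{"method": "carry_out", "body": {
  "linear": [
    [0, 0, 0],
    [0, 0, 0],
    [0, 0, 0],
    [0, 0, 0],
    [0, 0, 0]
  ],
  "roll": [0, 0, 0, 0, 0],
  "fingers": [0.4, 0.5, 0.5, 0.5, 0.5]
}}

```text
time: 39.25
eef_pos: [562.3, -253.3, 36.0]
ee_rot: [0.0, 0.998, -0.059, 0.0]
wrist_force: [-0.0, -0.1, -0.4]
width: 41.8
gripper_force: 0.0
```

{"method": "carry_out", "body": {
  "linear": [
    [0, 0, 4],
    [0, 0, 8],
    [0, 0, 12],
    [0, 2, 15],
    [0, 6, 18]
  ],
  "roll": [0, 0, 0, 0, 0],
  "fingers": [0.5, 0.5, 0.5, 0.5, 0.5]
}}

```text
time: 39.75
eef_pos: [561.7, -196.1, 217.3]
ee_rot: [0.001, 0.998, -0.061, 0.0]
wrist_force: [2.3, 0.1, -0.1]
width: 43.7
gripper_force: 0.0
```

{"method": "carry_out", "body": {
  "linear": [
    [0, 5, 0],
    [0, 10, 0],
    [0, 15, 0],
    [0, 20, 0],
    [0, 25, 0]
  ],
  "roll": [3, 6, 9, 12, 12],
  "fingers": [0.5, 0.5, 0.5, 0.5, 0.5]
}}

```text
time: 40.25
eef_pos: [561.9, 58.7, 216.1]
ee_rot: [0.0, 0.999, 0.047, 0.0]
wrist_force: [0.7, -0.4, -0.7]
width: 43.2
gripper_force: 0.0
```

{"method": "carry_out", "body": {
  "linear": [
    [0, 5, 0],
    [0, 10, 0],
    [0, 15, 0],
    [0, 20, -3],
    [0, 24, -6]
  ],
  "roll": [0, 0, 0, 0, 0],
  "fingers": [0.5, 0.5, 0.5, 0.5, 0.5]
}}

```text
time: 40.75
eef_pos: [562.6, 292.9, 161.4]
ee_rot: [-0.001, 0.999, 0.046, 0.002]
wrist_force: [0.7, 0.4, 0.1]
width: 43.3
gripper_force: 0.0
```

{"method": "carry_out", "body": {
  "linear": [
    [0, 3, -2],
    [0, 3.5, -4],
    [0, 3.5, -4],
    [0, 3.5, -4],
    [0, 3.5, -4]
  ],
  "roll": [0, 0, 0, 0, 0],
  "fingers": [0.5, 0.5, 0.5, 0.5, 0.5]
}}

```text
time: 41.25
eef_pos: [563.3, 324.2, 122.1]
ee_rot: [-0.0, 0.999, 0.045, 0.001]
wrist_force: [-0.3, -0.1, 0.6]
width: 43.6
gripper_force: 0.0
```

Run:
```python
from h import *
c=near2(); 
sc=cam("scene")
for b in bands(sc,31):
  if b[2][1]<400: print('s',b)
f=cv2.cvtColor(c['frame'],cv2.COLOR_RGB2HSV)
# shaft heading: white pixels' centreline rows 175..215
for r in (165,180,195,212,222):
    q=np.where((f[r,200:330,2]>110)&(f[r,200:330,1]<140))[0]+200; print(r,q.min() if len(q) else None,q.max() if len(q) else None,len(q))
save(c,'w8.png')
```

```text
yaw 5.2 41.35 [563.3 324.3 122.1] 43.8
((np.float64(244.3), np.float64(195.7)), 194, (235, 189, 19, 14)) [565.7 336.6] [42.6 77. ]
s ((np.float64(112.2), np.float64(200.4)), 11, array([ 240.3, -275.2]))
s ((np.float64(210.9), np.float64(249.8)), 15, array([ 570.8, -180.7]))
s ((np.float64(186.3), np.float64(264.4)), 16, array([ 563.5, -253.8]))
s ((np.float64(264.8), np.float64(298.5)), 412, array([ 764. , -180.7]))
165 200 329 130
180 200 329 130
195 216 329 96
212 217 329 113
222 225 329 87
```

View pics/w8.png

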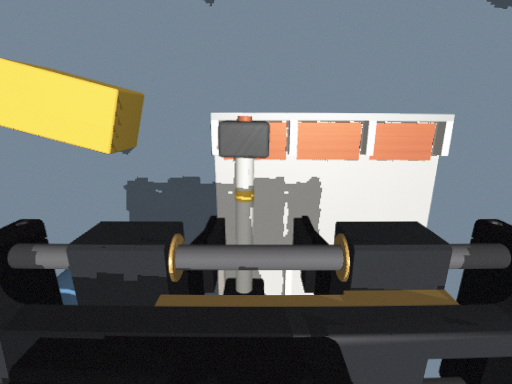

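Black is parallel to the cradle with its head inside the end wall, band at (244,196), about 12 mm left of the finger centre.

{"method": "carry_out", "body": {
  "linear": [
    [0.2, 1.2, -2],
    [0.2, 1.2, -4],
    [0.2, 1.2, -6.5],
    [0.2, 1.2, -8.5],
    [0.2, 1.2, -8.5]
  ],
  "roll": [0, 0, 0, 0, 0],
  "fingers": [0.5, 0.5, 0.5, 0.5, 0.5]
}}

```text
time: 41.9
eef_pos: [563.2, 335.5, 33.4]
ee_rot: [0.001, 0.999, 0.046, -0.002]
wrist_force: [-0.6, -0.3, 0.9]
width: 43.7
gripper_force: 0.0
```

{"method": "carry_out", "body": {
  "linear": [
    [0, 0, 0],
    [0, 0, 0],
    [0, 0, 0],
    [0, 0, 0],
    [0, 0, 0]
  ],
  "roll": [0, 0, 0, 0, 0],
  "fingers": [0, 0, 0, 0, 0]
}}

```text
time: 42.4
eef_pos: [564.6, 337.3, 36.5]
ee_rot: [-0.0, 0.999, 0.046, 0.001]
wrist_force: [0.6, -0.4, 4.0]
width: 15.2
gripper_force: 35.0
```

{"method": "carry_out", "body": {
  "linear": [
    [0, 0, 1],
    [0, 0, 3],
    [0, 0, 5],
    [0, 0, 9],
    [0, -1, 13]
  ],
  "roll": [0, 0, 0, 0, 0],
  "fingers": [0, 0, 0, 0, 0]
}}

```text
time: 42.9
eef_pos: [562.8, 328.1, 166.6]
ee_rot: [-0.0, 0.999, 0.047, -0.001]
wrist_force: [0.3, 0.4, -3.0]
width: 14.9
gripper_force: 34.9
```

{"method": "carry_out", "body": {
  "linear": [
    [0, -4, 0],
    [0, -8, 0],
    [0, -12, 0],
    [0, -16, 0],
    [0, -20, 0]
  ],
  "roll": [-2, -4, -6, -9, -12],
  "fingers": [0, 0, 0, 0, 0]
}}

```text
time: 43.4
eef_pos: [563.7, 125.5, 166.0]
ee_rot: [0.0, 0.998, -0.059, -0.0]
wrist_force: [1.3, -0.0, -2.9]
width: 15.0
gripper_force: 34.9
```

{"method": "carry_out", "body": {
  "linear": [
    [0, -5, 0],
    [0, -10, 0],
    [0, -15, 0],
    [0, -20, 0],
    [0, -25, 0]
  ],
  "roll": [0, 0, 0, 0, 0],
  "fingers": [0, 0, 0, 0, 0]
}}

```text
time: 43.9
eef_pos: [563.6, -124.7, 166.2]
ee_rot: [-0.0, 0.998, -0.058, 0.0]
wrist_force: [0.6, 0.8, -2.2]
width: 15.0
gripper_force: 34.9
```

{"method": "carry_out", "body": {
  "linear": [
    [-0.5, -5, 0],
    [-1, -10, 0],
    [-1.5, -15, 0],
    [-2, -19, 0],
    [-2, -19, 0]
  ],
  "roll": [0, 0, 0, 0, 0],
  "fingers": [0, 0, 0, 0, 0]
}}

```text
time: 44.4
eef_pos: [541.0, -320.8, 165.5]
ee_rot: [0.002, 0.998, -0.063, -0.001]
wrist_force: [-0.4, -0.5, -3.4]
width: 15.2
gripper_force: 34.9
```

{"method": "carry_out", "body": {
  "linear": [
    [0, 0, 0],
    [0, 0, 0],
    [0, 0, 0]
  ],
  "roll": [0, 0, 0],
  "fingers": [0, 0, 0]
}}

```text
time: 44.7
eef_pos: [544.8, -311.0, 165.8]
ee_rot: [-0.0, 0.998, -0.057, 0.0]
wrist_force: [-0.5, 0.4, -3.0]
width: 15.1
gripper_force: 34.9
```

{"method": "carry_out", "body": {
  "linear": [
    [0, -0.8, -3],
    [0, -0.8, -6],
    [0, -0.8, -9],
    [0, -0.8, -11],
    [0, -0.8, -12]
  ],
  "roll": [0, 0, 0, 0, 0],
  "fingers": [0, 0, 0, 0, 0]
}}

```text
time: 45.2
eef_pos: [543.6, -319.0, 43.6]
ee_rot: [-0.001, 0.998, -0.058, -0.001]
wrist_force: [-0.3, -0.4, -2.6]
width: 14.6
gripper_force: 34.9
```

{"method": "carry_out", "body": {
  "linear": [
    [0, 0, -0.3],
    [0, 0, -0.6],
    [0, 0, -1],
    [0, 0, -1],
    [0, 0, -1]
  ],
  "roll": [0, 0, 0, 0, 0],
  "fingers": [0, 0, 0, 0, 0]
}}

```text
time: 45.7
eef_pos: [544.5, -321.0, 36.2]
ee_rot: [0.0, 0.998, -0.058, 0.0]
wrist_force: [-0.1, 0.4, -2.8]
width: 14.9
gripper_force: 34.9
```

{"method": "carry_out", "body": {
  "linear": [
    [0, 0, 0],
    [0, 0, 0],
    [0, 0, 0],
    [0, 0, 0],
    [0, 0, 0]
  ],
  "roll": [0, 0, 0, 0, 0],
  "fingers": [0.4, 0.5, 0.5, 0.5, 0.5]
}}

```text
time: 46.2
eef_pos: [544.3, -321.0, 35.8]
ee_rot: [0.0, 0.998, -0.058, 0.0]
wrist_force: [0.1, -0.0, 0.1]
width: 41.7
gripper_force: 0.0
```

{"method": "carry_out", "body": {
  "linear": [
    [0, 0, 4],
    [0, 0, 8],
    [0, 0, 12],
    [-1, 2, 16],
    [-4, 4, 20]
  ],
  "roll": [0, 0, 0, 0, 0],
  "fingers": [0.5, 0.5, 0.5, 0.5, 0.5]
}}

```text
time: 46.7
eef_pos: [507.5, -281.2, 234.5]
ee_rot: [-0.0, 0.998, -0.058, 0.001]
wrist_force: [-0.5, -0.4, 0.4]
width: 43.3
gripper_force: 0.0
```

{"method": "carry_out", "body": {
  "linear": [
    [-1, 2, 0],
    [-2, 4, 2],
    [-2, 4, 4],
    [-2, 4, 4],
    [-2, 4, 4]
  ],
  "roll": [0, 0, 0, 0, 0],
  "fingers": [0.5, 0.5, 0.5, 0.5, 0.5]
}}

```text
time: 47.2
eef_pos: [486.5, -242.5, 272.9]
ee_rot: [0.0, 0.998, -0.059, 0.0]
wrist_force: [-0.1, 0.2, -0.2]
width: 43.5
gripper_force: 0.0
```

Run:
```python
from h import *
c=cam("wrist"); c=cam("wrist"); y,s=yaw(); print(y,s['time'],s['eef_pos'],s['wrist_force'])
save(c,'w9.png')
for b in bands(c,28): print(b)
sc=cam("scene")
for b in bands(sc,28):
  if b[2][1]<400: print('s',b)
for b in blobs(sc,(0,150,80),(6,255,255)):
  if 255<b[0][0]<290 and 195<b[0][1]<225: print('knob',b)
```

```text
-6.730132582993369 47.3 [ 485.99997285 -242.50299557  271.73980195] [0.1922162  0.36862519 0.53973204]
((np.float64(202.3), np.float64(110.5)), 23, array([ 569.7, -177. ]))
((np.float64(209.6), np.float64(110.2)), 26, array([ 568.9, -186.8]))
((np.float64(257.5), np.float64(109.0)), 28, array([ 562.8, -250.7]))
((np.float64(264.3), np.float64(109.0)), 23, array([ 561.7, -259.8]))
((np.float64(308.4), np.float64(115.9)), 27, array([ 546. , -317.8]))
((np.float64(315.8), np.float64(116.0)), 22, array([ 544.7, -327.8]))
s ((np.float64(112.2), np.float64(200.4)), 11, array([ 237.2, -274.3]))
s ((np.float64(210.9), np.float64(249.8)), 15, array([ 568.9, -179.4]))
s ((np.float64(186.3), np.float64(264.4)), 16, array([ 561.6, -252.8]))
s ((np.float64(159.8), np.float64(276.1)), 17, array([ 544.7, -320.7]))
s ((np.float64(264.8), np.float64(298.5)), 411, array([ 762.8, -179.4]))
knob ((np.float64(273.9), np.float64(211.4)), 120, (269, 204, 12, 16))
```

View pics/w9.png

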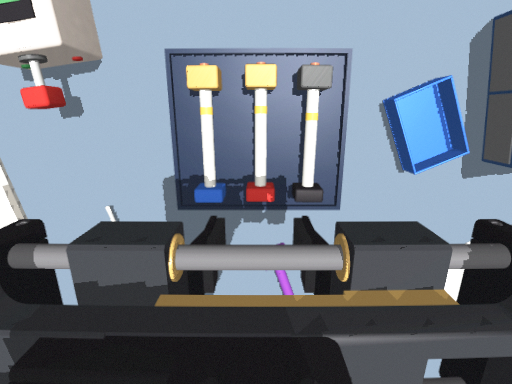

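All three probes lie flat inside the tray, bands at (206,110), (261,109) and (312,116), and the knob is in.

```bash
python3 -c "
from station import ctrl
print(ctrl.job_done())"
```

```text
the job is handed in; nothing more can be done
None
```

I handed the job in: all three probes went to the cradle and back to the tray, and the knob was pulled to its stop, held over a second and returned; the black probe shifted about 2 cm in its bay after I laid it down but measured within limits, and I don't have the verdict because the hand-in returned none.

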